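Close a pipe strainer: seat the disk, then screw the ring nut over it

TASK

Fit the strainer on the bench: set the loose strainer disk flat into the mouth of the housing with its post up and let go of it, then put the hexagonal ring nut over it and screw it clockwise, as far as it goes, so that it holds the disk down against its spring. Work gently, since neither the disk nor the nut may be forced, leave the other things on the bench alone, and let go at the end.

Things in the scene. Friction and masses are not known exactly. Their poses are not given: they have to be found in the camera images.
- housing: Aluminium strainer housing, fixed, on a steel base 86 mm square, 12 mm thick. Origin: centre of the underside, z up. Body 60 mm in diameter to 30 mm height; two pipe stubs along y, 116 mm end to end, tops below 33 mm. From it rises an upright neck, 42 mm outer diameter, rim at 62 mm height, with three thread ramps round it out to 49.6 mm diameter.
- mouth (a point): Centre of the mouth, in the plane of the neck's rim, 62 mm above the bench; axes as the housing's. Bore 34.4 mm in diameter; the lip is chamfered 2 mm inside and out. The disk enters with 1.2 mm play all round, post up.
- seat_level (a point): Point on the bore's axis 5 mm below the rim: the top of the round sprung seat at rest. The seat gives way straight down up to 5 mm: about 2.5 N to start, then 4 N per mm. The strainer's underside rests here when it is in; with the nut home it is 3 mm lower.
- thread_level (a point): Point on the neck's axis 6.5 mm below the rim, where the three ramps start. Ramps are 70 degrees long, with 50 degree gaps between. Their angle about the neck differs each time and is not given: look, or feel. Clockwise from above each underside falls 4 mm over 50 degrees, then is level for 12 up to a hard stop; ramp tops are level, 2.5 mm below the rim.
- strainer: Loose steel strainer disk, 32 mm in diameter, 9 mm thick, lower edge chamfered, with a pull post of 12 mm diameter and 20 mm height on its middle (29 mm in all); about 60 g. Origin: centre of the underside, z up along the post. Seated, its top face is 4 mm above the rim. More than 25 N on the disk or between nut and disk spoils it.
- ring_nut: Loose dark steel hexagonal ring nut, 58 mm across flats, 22 mm high, about 140 g, open below. Origin: centre of its lower edge, z up; flats face 0, 60, 120.. degrees from its x axis. Over the neck with pins in the gaps it rests on the strainer, lower edge 14 mm below the rim (on the ramps: 4 mm). Home: 17 mm. More than 60 N between nut and housing spoils it.
- nut_pin (a point): Tip of one of three round inner pins of the nut, 5 mm in diameter, at 0, 120 and 240 degrees from the nut's x axis, 4 mm above its lower edge, 22.2 mm off its axis. Turned either way over the ramps they find the gaps within 90 degrees and drop through; then, turned clockwise by 55 to 95 degrees, they run under the ramps to the stop.
- nut_top (a point): Centre of the nut's top, 22 mm above its lower edge. The 4 mm thick top flange has a 25 mm hole for the strainer's post; its underside, 18 mm above the lower edge, presses on the strainer's top. Small bright dots on the flange mark the pins.
- sheet_box: Bystander: open sheet-steel box 110 x 75 x 45 mm; origin under its centre.
- screwdriver: Bystander: screwdriver with a black handle, 180 mm long, lying on the bench; origin at its middle.
- grease_can: Bystander: closed grey can, 60 mm in diameter, 70 mm high; origin under its centre.
There are look-alikes about, which are no part of the job. Several things have the shape of the ring_nut; the one meant has the colours described above.

How it is judged:
On the way, in this order (a step that is already met when the one before it is completed fails the run):
1. the strainer disk lies flat in the mouth on its seat, let go, before the nut is on (horizontal distance between strainer and mouth below 0.0025 m and z of strainer in the frame of mouth between -0.011 and -0.0035 m and angle between strainer's own z axis and vertical below 0.08 rad and contact force between strainer and the fingers below 0.05 N and distance between ring_nut and mouth above 0.06 m), for 0.2 s.
2. the ring nut is over the neck with its pins down in the gaps (horizontal distance between ring_nut and mouth below 0.003 m and z of ring_nut in the frame of mouth below -0.0125 m and angle between ring_nut's own z axis and vertical below 0.12 rad), for 0.05 s.
At the end, for the whole second after the job is handed in: Disk flat (0.06 rad), within 2.5 mm of the mouth's axis, underside 7 to 11 mm below the rim; nut level (0.06 rad), within 3 mm of the axis, lower edge at least 15.8 mm below the rim, at rest, pressing on the disk by itself with over 3 N; all released (horizontal distance between strainer and mouth below 0.0025 m and z of strainer in the frame of mouth between -0.011 and -0.007 m and angle between each of strainer, ring_nut's own z axis and vertical below 0.06 rad and horizontal distance between ring_nut and mouth below 0.003 m and z of ring_nut in the frame of mouth below -0.0158 m and linear speed of ring_nut below 0.01 m/s and contact force between ring_nut and strainer above 3 N); the robot touches nothing.
It fails at once if the strainer is pressed into the housing, or the nut on the strainer, with more than 25 N (contact force between strainer and housing above 25 N or contact force between strainer and ring_nut above 25 N).
It fails at once if the nut is forced against the housing with more than 60 N (contact force between ring_nut and housing above 60 N).
It fails at once if a bystander is moved by more than 15 mm (distance of any of sheet_box, screwdriver, grease_can from where it was at the start of the episode above 0.015 m).
It also fails if it takes over 72 s, if anything falls off the work surface, if the arm or the gripper's body presses on something with over 40 N, if the wrist force passes 120 N, or if a joint passes its speed limit or range.

ROBOT

A 6-joint arm with a two-finger parallel gripper is mounted at the origin on the work surface. World frame = base frame: x ahead of the robot, y to its left, z up, the work surface at z = 0. Lengths are in m, angles in rad, forces in N, time in s.
With the tool pointing down it reaches from about 0.35 to 1 m from the base axis. Payload 7.1 kg.
Tool frame: the origin (TCP) lies midway between the tips of the shut fingers; the grasp point (between the pads) lies 19 mm behind it; z points along the fingers, x is the direction in which the jaws open and shut, and the axes are right-handed (so a half turn about z gives the same grasp; the last joint's range is limited). The gripper opens to 85 mm and grips with 20 to 120 N. Pads are 22 mm wide; open, the fingers measure 114 mm over their backs; the gripper's body (76 mm by 85 mm) begins 54 mm behind the grasp point. The pads swing forward as they close: fully open they stand 13 mm farther back than shut.
Start: joints at [1.239, 0.423, 1.63, -0, 1.089, -0.019], TCP at [0.192, 0.595, 0.2] pointing down, gripper open.
Joint ranges: [-3, 3], [-0.9, 2.11], [0.09, 2.58], [-1.31, 4.45], [0.11, 2.69], [-2.54, 2.54]. Speed limits (rad/s): [2.39, 2.39, 3.01, 3.14, 3.14, 3.14].

INTERFACE

Orientations are given as a unit quaternion [x, y, z, w].
In Python, from rig import arm gives the robot as it stands. The module is installed in compiled form; this text tells all that it offers.
- The arm moves only by the tool drive_tool, never from a script. Its argument "steps" is a list of rows, each a list of 7 numbers: the turn, a rotation vector about the tool's x, y, z in degrees, then the shift along the tool's x, y, z in mm, then the closure, from -1 (fully open) to 1 (shut). A call has 1 to 5 rows; each row shifts and turns the commanded pose from where the row before left it, along the tool's axes as they then stand; what a row does not reach is not made up. A row lasts 1/10 s, in which the tool goes at most 50 mm and 8.59 degrees, less where a joint would pass 70% of its speed; a pose out of reach is approached as far as the arm can. A call is refused whole if a number of a shift passes 50 or a number of a turn 8.59, either way. A call with a gripper value outside its range is refused whole. The fingers move at their own pace and stop on an object; "force" is the grip in N (left out, the last holds). Time passes only in rows, so rows that do not move let the fingers close. It gives the time, the measured TCP pose, the force and the opening at its end, in the units of the state.
- arm.observe(): the state, without advancing time (a new reading comes with each control period).
- arm.read_camera(name): name is "scene" or "top"; returns a dict with "pixels" (420x560x3 uint8, red, green, blue), "vfov" (degrees; the focal length in pixels is half the picture's height over the tangent of half this angle, whatever the lens; pixels are square), "cx", "cy" (the principal point, pixels), "R" (3x3) and "t" (3): a world point X has camera coordinates R X + t. Camera axes: x right, y down, z forward; pixel columns grow to the right and rows downward; lengths in m; the calibration is good to about 2 mm. A picture is of the moment at which its call begins. There is no depth.
- arm.job_done(): hands the job in, once; it reports no verdict.
The state is a dict: "time_s": time; "q": joint angles; "qvel": joint speeds; "joint_efforts": joint torques, N m; "ee_pos": TCP position; "orientation": TCP orientation; "ft_force": force on the tool from outside, world axes, zero at the start; "wrist_torque": the same for the moment, N m; "width": opening from 0.0 (shut) to 1.0 (fully open).
Only numpy, scipy, OpenCV 4.12 (cv2) and the standard library are available. Lean on these libraries where they do the work, as an engineer would, in place of code of your own. Each camera call takes 0.05 s, during which the arm holds its last target.

## Working session

There is one attempt and no reset: what is moved stays moved. The work goes in short steps, Python scripts to look and compute and a tool call to move; the robot and the scene stay as the last step left them, time stands still between calls to the robot, and variables do not carry over. Pictures are saved under pics/ and viewed, and the job is handed in when it is done.

Besides the shell and the picture viewer there is one more tool, called after "Request:" by a JSON object that holds its "name" and its "arguments". drive_tool: Moves the arm, as the interface text tells. Its arguments: {"type":"object","properties":{"steps":{"type":"array","items":{"type":"array","items":{"type":"number"}}},"force":{"type":"number"}},"required":["steps"]}

```bash
mkdir -p pics; ls
python3 - <<'E'
from rig import arm
import cv2, numpy as np, pickle
s=arm.observe(); print(s)
for n in("scene","top"):
    c=arm.read_camera(n); cv2.imwrite(f"pics/{n}0.png",c["pixels"][:,:,::-1]); pickle.dump(c,open(f"{n}0.pkl","wb"))
    print(n,{k:v for k,v in c.items() if k!="pixels"})
E
```

```text
pics
{'time_s': 0.0, 'q': array([ 1.23900183e+00,  4.23839030e-01,  1.63070825e+00, -1.63584342e-05,
        1.08856793e+00, -1.90090128e-02]), 'qvel': array([-0.00050741, -0.00106906,  0.00076498, -0.00084838, -0.00073283,
       -0.00078471]), 'joint_efforts': array([ 1.62573157e-03, -5.57398009e+01, -2.81736553e+01,  1.42501181e-04,
        7.46898819e-03, -8.32790050e-06]), 'ee_pos': array([0.19211024, 0.59411646, 0.19883968]), 'orientation': array([ 8.08610591e-01,  5.88343720e-01, -6.19832507e-04,  4.42046745e-04]), 'ft_force': array([-0.81957656, -0.2555112 ,  0.0440303 ]), 'wrist_torque': array([-0.06492431, -0.00284404,  0.01418827]), 'width': 1.0012893190289005}
scene {'vfov': 55.613895619109776, 'cx': 278.5817728816129, 'cy': 212.3129603328852, 'R': array([[-0.28571831,  0.95830815,  0.00324661],
       [ 0.64454544,  0.19467524, -0.73936644],
       [-0.70917292, -0.20915795, -0.67329542]]), 't': array([ 0.20394454, -0.33054315,  1.21433765])}
top {'vfov': 50.263962453849736, 'cx': 284.02709681131904, 'cy': 207.1137654799962, 'R': array([[ 1.12375696e-03, -9.99731766e-01, -2.31329287e-02],
       [-9.96280083e-01,  8.74017432e-04, -8.61697927e-02],
       [ 8.61668976e-02,  2.31437100e-02, -9.96011865e-01]]), 't': array([-0.00794157,  0.61293298,  0.99677915])}
```

View pics/scene0.png

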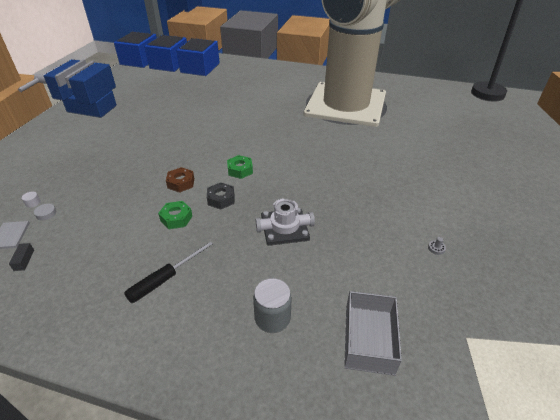

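View pics/top0.png

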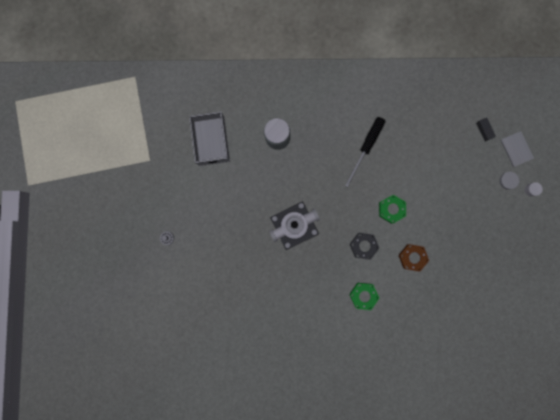

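The scene picture shows the housing at (286,218), the strainer at (438,245) and the dark nut at (221,195). The look-alike nuts are green at (240,166) and (176,214), and red-brown at (180,179). In the top view the housing is at (294,225), the strainer at (166,238), the dark nut at (364,246), the green nuts at (392,209) and (364,296), and the red-brown nut at (414,257). I'll look at close crops next.

```bash
cat > h.py <<'E'
import numpy as np, cv2, pickle
from scipy.optimize import least_squares
def foc(c): return c["pixels"].shape[0]/2/np.tan(np.radians(c["vfov"]/2))
def proj(c,X):
    X=np.atleast_2d(X); p=X@c["R"].T+c["t"]; f=foc(c)
    return np.c_[c["cx"]+f*p[:,0]/p[:,2], c["cy"]+f*p[:,1]/p[:,2]]
def ray(c,uv):
    f=foc(c); d=np.array([(uv[0]-c["cx"])/f,(uv[1]-c["cy"])/f,1.]); return -c["R"].T@c["t"], c["R"].T@d
def onz(c,uv,z):
    o,d=ray(c,uv); return o+d*(z-o[2])/d[2]
def tri(cs,uvs):
    x0=onz(cs[0],uvs[0],0.03)
    r=least_squares(lambda X:np.concatenate([proj(c,X)[0]-u for c,u in zip(cs,uvs)]),x0)
    return r.x, np.abs(r.fun).max()
def crop(c,u,v,hw,hh,k,name):
    p=c["pixels"][max(0,v-hh):v+hh,max(0,u-hw):u+hw,::-1]
    p=cv2.resize(p,None,fx=k,fy=k,interpolation=cv2.INTER_CUBIC)
    cv2.imwrite(name,p)
def load(n): return pickle.load(open(n,"rb"))
def snap(name,tag):
    from rig import arm
    c=arm.read_camera(name); pickle.dump(c,open(f"{name}{tag}.pkl","wb")); return c
E
python3 - <<'E'
from h import *
import numpy as np
s,t=load("scene0.pkl"),load("top0.pkl")
for n,z,us,ut in [("housing",.062,(286,208),(294,225)),("strainer",.029,(438,238),(166,238)),("nut",.022,(221,190),(364,246))]:
    print(n,onz(s,us,z),onz(t,ut,z),tri([s,t],[us,ut]))
def patch(c,u,v,h,k):
    return cv2.resize(c["pixels"][v-h:v+h,u-h:u+h,::-1],None,fx=k,fy=k,interpolation=cv2.INTER_CUBIC)
row1=np.hstack([patch(s,286,215,32,4),patch(s,438,243,32,4),patch(s,221,195,32,4)])
row2=np.hstack([patch(t,294,225,32,4),patch(t,166,238,32,4),patch(t,364,246,32,4)])
cv2.imwrite("pics/crops0.png",np.vstack([row1,row2]))
E
```

```text
housing [ 0.57877089 -0.02554705  0.062     ] [ 0.57039038 -0.03065298  0.062     ] (array([ 0.57035682, -0.02909734,  0.05396206]), np.float64(0.6990912020978044))
strainer [0.54189656 0.26418323 0.029     ] [0.54225756 0.26117375 0.029     ] (array([0.54224852, 0.26303276, 0.02893644]), np.float64(0.8021899823486365))
nut [ 0.51956797 -0.18936964  0.022     ] [ 0.52459327 -0.1893642   0.022     ] (array([ 0.52426663, -0.18788883,  0.02607337]), np.float64(0.3839802472766962))
```

View pics/crops0.png

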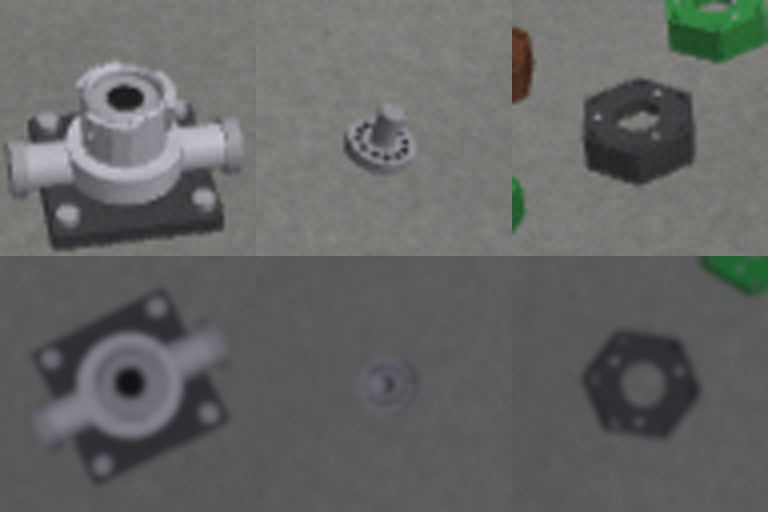

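Run:
```python
from h import *
s,t=load("scene0.pkl"),load("top0.pkl")
def patch(c,u,v,h,k):
    p=c["pixels"][v-h:v+h,u-h:u+h,::-1].astype(float); p=(p-p.min())/(p.max()-p.min())*255
    return cv2.resize(p.astype(np.uint8),None,fx=k,fy=k,interpolation=cv2.INTER_CUBIC)
cv2.imwrite("pics/str0.png",np.hstack([patch(s,438,245,16,12),patch(t,166,238,16,12)]))
cv2.imwrite("pics/neck0.png",np.hstack([patch(s,286,213,20,10),patch(t,294,225,20,10)]))
```

```text
(no output)
```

View pics/str0.png

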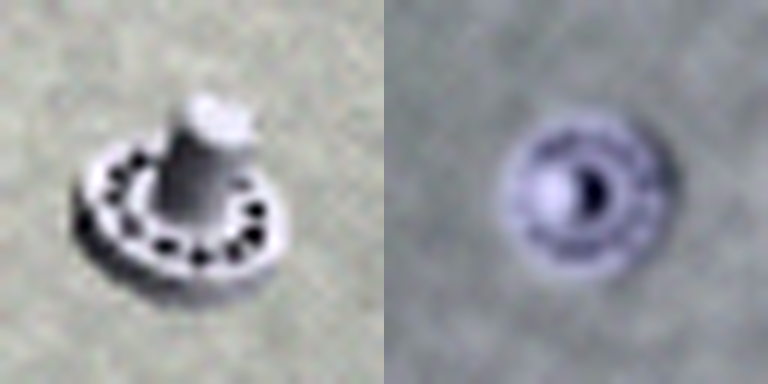

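View pics/neck0.png

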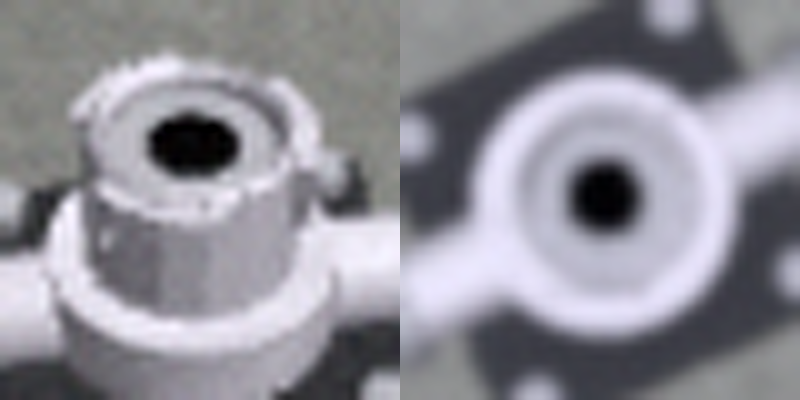

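```bash
cat > fit.py <<'E'
from h import *
from scipy.optimize import minimize
K=6
def circ(x,y,z,r,n=72):
    a=np.arange(n)*2*np.pi/n; return np.c_[x+r*np.cos(a),y+r*np.sin(a),np.full(n,z)]
def tmpl(c,groups,u0,v0,h):
    """groups: list of (pts3d hull, value)"""
    S=K; im=np.zeros((2*h*S,2*h*S),np.float32)
    for P,val in groups:
        uv=proj(c,P); q=((uv-[u0-h,v0-h]+0.5)*S-0.5)
        hull=cv2.convexHull(q.astype(np.float32)).reshape(-1,2)
        cv2.fillConvexPoly(im,np.round(hull*16).astype(np.int32),float(val),shift=4)
    im=cv2.GaussianBlur(im,(0,0),S*0.6)
    return cv2.resize(im,(2*h,2*h),interpolation=cv2.INTER_AREA)
def fit(c,model,x0,u0,v0,h,steps,nval):
    g=c["pixels"][v0-h:v0+h,u0-h:u0+h].mean(2).astype(np.float32)
    def cost(x):
        cols=[tmpl(c,[(P,1.0 if i==k else 0.) for i,(P,k) in enumerate([(P,k) for k,P in enumerate(model(x))])],u0,v0,h) for i in range(0)]
        gs=model(x)
        cols=[np.ones(g.size)]
        for k in range(len(gs)):
            cols.append(tmpl(c,[(P,1.0 if j==k else 0.0) for j,P in enumerate(gs)],u0,v0,h).ravel())
        A=np.stack(cols,1); w,_,_,_=np.linalg.lstsq(A,g.ravel(),rcond=None)
        return ((A@w-g.ravel())**2).mean()
    x0=np.array(x0,float)
    sim=np.vstack([x0]+[x0+np.eye(len(x0))[i]*steps[i] for i in range(len(x0))])
    r=minimize(cost,x0,method="Nelder-Mead",options=dict(initial_simplex=sim,xatol=1e-5,fatol=1e-4,maxiter=400))
    return r.x,r.fun,cost(x0)
def nut(x):
    a=np.radians(x[2]+30+60*np.arange(6)); R=.029/np.cos(np.pi/6)
    hx=lambda z:np.c_[x[0]+R*np.cos(a),x[1]+R*np.sin(a),np.full(6,z)]
    return [np.vstack([hx(0),hx(.022)]),hx(.022),circ(x[0],x[1],.022,.0125)]
def strainer(x):
    return [np.vstack([circ(*x,0.001,.0155),circ(*x,.009,.016)]),circ(*x,.009,.016),np.vstack([circ(*x,.009,.006),circ(*x,.029,.006)]),circ(*x,.029,.006)]
def housing(x):
    a=np.radians(x[2]+45+90*np.arange(4)); R=.043*2**.5
    sq=lambda z:np.c_[x[0]+R*np.cos(a),x[1]+R*np.sin(a),np.full(4,z)]
    d=np.array([-np.sin(np.radians(x[2])),np.cos(np.radians(x[2]))])
    e=np.array([d[1],-d[0]])
    def cyl(b):
        P=[]
        for q in np.arange(0,2*np.pi,.3):
            for L in (-.058,.058):
                w=np.array(x[:2])+d*L+e*b*np.cos(q); P.append([*w,.0225+b*np.sin(q)])
        return np.array(P)
    p=x[0],x[1]
    return [np.vstack([sq(0),sq(.012)]),sq(.012),cyl(.008),np.vstack([circ(*p,.012,.03),circ(*p,.03,.03)]),circ(*p,.03,.03),
      np.vstack([circ(*p,.03,.021),circ(*p,.06,.021)]),circ(*p,.062,.019),circ(*p,.057,.0165)]
E
python3 - <<'E'
from fit import *
s,t=load("scene0.pkl"),load("top0.pkl")
for nm,m,x0,us,ut,hs in [("nut",nut,[.522,-.189,10],(221,195),(364,246),28),("strainer",strainer,[.542,.262],(438,244),(166,238),16),("housing",housing,[.571,-.03,20],(286,218),(294,225),38)]:
    for n,c,u in(("scene",s,us),("top",t,ut)):
        best=min((fit(c,m,x0[:2]+([y] if len(x0)>2 else []),u[0],u[1],hs,[.004,.004,8],0) for y in ([0,15,30,45] if nm=="nut" else [0,20,40,60] if nm=="housing" else [0])),key=lambda r:r[1])
        print(nm,n,best)
E
```

```text
nut scene (array([ 0.52452396, -0.18984617, -7.45777092]), np.float64(266.87135495199925), np.float64(331.40715731741835))
nut top (array([ 0.52551811, -0.19030318, 51.47666904]), np.float64(20.103124792056153), np.float64(53.217600089350675))
strainer scene (array([0.54168636, 0.26708624]), np.float64(104.68831256157381), np.float64(147.27888870725877))
strainer top (array([0.54286799, 0.26758749]), np.float64(5.096466259422728), np.float64(10.578391288993032))
housing scene (array([ 0.57096442, -0.02934508, 26.03780765]), np.float64(241.4027595805462), np.float64(299.967139649325))
housing top (array([ 0.57240296, -0.0305987 , 25.97892666]), np.float64(63.68527324639019), np.float64(132.52381529894896))
```

Run:
```python
from fit import *
s,t=load("scene0.pkl"),load("top0.pkl")
print("post top",tri([s,t],[(440.3,238.6),(164.0,237.8)]))
print("camdir", onz(s,(286,213),.05), -s["R"].T@s["t"])
k=18
def patch(c,u,v,h):
    p=c["pixels"][v-h:v+h,u-h:u+h,::-1].astype(float); p=np.clip((p-p.min())/(p.max()-p.min())*255,0,255)
    return cv2.resize(p.astype(np.uint8),None,fx=k,fy=k,interpolation=cv2.INTER_CUBIC)
out=[]
for c,(u,v),x in ((s,(288,210),(.57096,-.02935)),(t,(294,225),(.5724,-.0306))):
    h=20; im=patch(c,u,v,h)
    for r,z,col in((.019,.062,(0,0,255)),(.0248,.0595,(0,255,0)),(.021,.03,(255,0,0))):
        q=((proj(c,circ(*x,z,r,72))-[u-h,v-h]+.5)*k).astype(int)
        cv2.polylines(im,[q.reshape(-1,1,2)],True,col,1)
        if r==.0248:
            for i in range(0,72,6): cv2.putText(im,str(i*5),tuple(int(a) for a in q[i]),0,.5,(0,0,255),1)
    out.append(im)
cv2.imwrite("pics/neckov.png",out[0]);cv2.imwrite("pics/neckov2.png",cv2.resize(out[1],(500,500)))
```

```text
post top (array([0.54270542, 0.26734669, 0.02905551]), np.float64(0.6920759793840148))
camdir [ 0.57982723 -0.02505096  0.05      ] [1.13249615 0.12289522 0.57255334]
```

View pics/neckov.png

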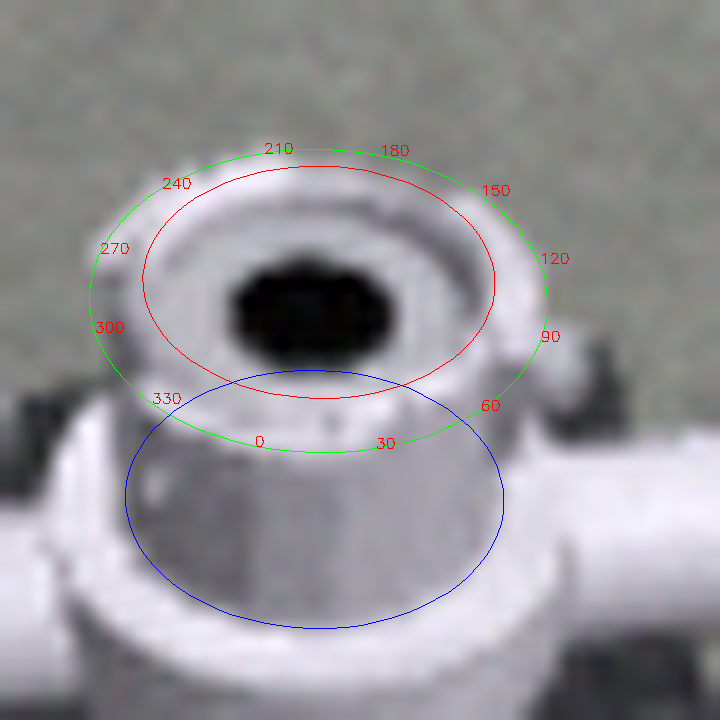

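View pics/neckov2.png

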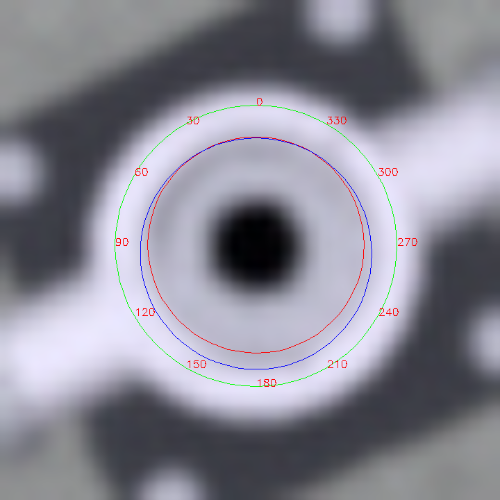

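Run:
```python
from fit import *
s,t=load("scene0.pkl"),load("top0.pkl")
for uv in((210.5,192.25),(225.25,186.25),(224.75,196.75)):
    d=onz(s,uv,.022)[:2]-[.5245,-.1898]; print(uv,np.hypot(*d),np.degrees(np.arctan2(d[1],d[0])))
k=16;out=[]
for c,(u,v),x in ((s,(221,195),(.52452,-.18985)),(t,(364,246),(.5255,-.1903))):
    h=20;p=c["pixels"][v-h:v+h,u-h:u+h,::-1].astype(float);p=np.clip((p-p.min())/(120-p.min())*255,0,255).astype(np.uint8)
    im=cv2.resize(p,None,fx=k,fy=k,interpolation=cv2.INTER_CUBIC)
    for a in (-8,112,232):
        q=(proj(c,[[x[0]+.022*np.cos(np.radians(a)),x[1]+.022*np.sin(np.radians(a)),.022]])[0]-[u-h,v-h]+.5)*k
        cv2.circle(im,tuple(int(b) for b in q),16,(0,255,0),1)
    for P in nut([*x,-8])[:3]:
        q=((proj(c,P)-[u-h,v-h]+.5)*k).astype(np.int32); cv2.polylines(im,[cv2.convexHull(q)],True,(0,0,255),1)
    out.append(cv2.resize(im,(400,400)))
cv2.imwrite("pics/nutov.png",np.hstack(out))
```

```text
(210.5, 192.25) 0.02039635525517548 -64.31956264580731
(225.25, 186.25) 0.02028703893725934 167.6846195033103
(224.75, 196.75) 0.022018776611397617 50.57366636240388
```

View pics/nutov.png

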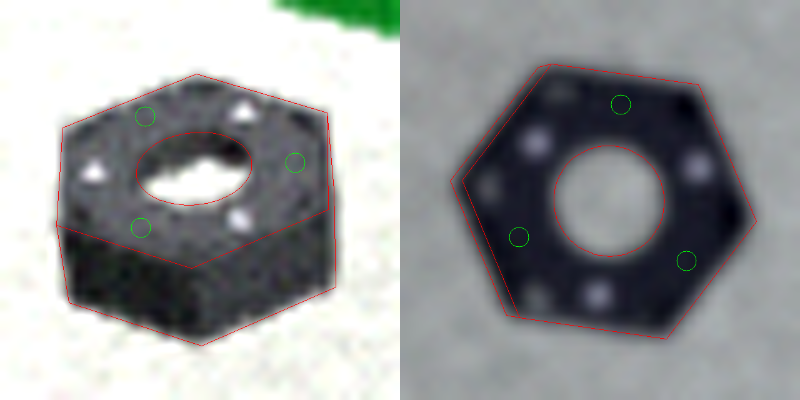

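The overlay fits the dark nut well in both views. Its bright dots are at about 51°, 168° and 296°, so its yaw is about 52°. The strainer is at about (0.5423, 0.2673); the post top triangulates to 29.06 mm against 29 stated. The housing is at about (0.5717, −0.030). The ramps look to be at about 80–150°, 200–270° and 320–30°, leaving gaps near 55°, 175° and 295°. Next is the move to the strainer.

```bash
cat > go.py <<'E'
import sys
from rig import arm
import numpy as np
from scipy.spatial.transform import Rotation as R
s=arm.observe(); r=R.from_quat(s["orientation"]); p=s["ee_pos"]
M=r.as_matrix(); yaw=np.degrees(np.arctan2(M[1,0],M[0,0]))
print("t %.1f pos %s yaw %.2f tilt(z) %s F %s T %s w %.3f q6 %.1f"%(s["time_s"],np.round(p*1e3,2),yaw,np.round(M[:,2],4),np.round(s["ft_force"],2),np.round(s["wrist_torque"],2),s["width"],np.degrees(s["q"][5])))
if len(sys.argv)>3:
    d=np.array([float(a) for a in sys.argv[1:4]])/1e3-p
    print("tool delta mm",np.round(r.inv().apply(d)*1e3,2),"dist",np.round(np.linalg.norm(d)*1e3,1))
if len(sys.argv)>4: 
    y=float(sys.argv[4]); Rd=R.from_euler('z',y,degrees=True)*R.from_euler('x',180,degrees=True)
    print("turn rotvec",np.round((r.inv()*Rd).as_rotvec(degrees=True),2))
E
python3 go.py 542.3 267.3 120
```

```text
t 0.1 pos [192.13 594.16 198.91] yaw 72.08 tilt(z) [-5.0e-04 -1.4e-03 -1.0e+00] F [ 0.3  -0.46  0.41] T [-0.04 -0.01  0.03] w 0.999 q6 -1.1
tool delta mm [-203.14  433.76   79.2 ] dist 485.5
```

Request:
{"name": "drive_tool", "arguments": {"steps": [[0,0,0,-20,43,2,-1],[0,0,0,-20,43,2,-1],[0,0,0,-20,43,2,-1],[0,0,0,-20,43,2,-1],[0,0,0,-20,43,2,-1]], "force": 20}}

```text
time_s: 0.6
ee_pos: [0.367, 0.4318, 0.1893]
orientation: [0.809, 0.588, -0.0, 0.0]
ft_force: [0.8, 0.1, -0.3]
width: 1.001
```

Request:
{"name": "drive_tool", "arguments": {"steps": [[0,0,0,-20,43,2,-1],[0,0,0,-20,43,2,-1],[0,0,0,-20,43,10,-1],[0,0,0,-20,43,10,-1],[0,0,0,0,0,10,-1]]}}

```text
time_s: 1.1
ee_pos: [0.5088, 0.3007, 0.1552]
orientation: [0.81, 0.586, 0.0, 0.001]
ft_force: [-0.4, 0.9, -0.8]
width: 0.997
```

```bash
python3 go.py 542.3 267.3 60
```

```text
t 1.1 pos [508.84 300.66 155.15] yaw 71.79 tilt(z) [ 1.5e-03 -5.0e-04 -1.0e+00] F [-0.43  0.89 -0.76] T [ 0.05  0.04 -0.02] w 0.997 q6 -42.3
tool delta mm [-21.23  42.06  95.22] dist 106.2
```

Request:
{"name": "drive_tool", "arguments": {"steps": [[0,0,0,-10,21,30,-1],[0,0,0,-11,21,30,-1],[0,0,0,0,0,33,-1],[0,0,0,0,0,0,-1]]}}

```text
time_s: 1.5
ee_pos: [0.5352, 0.2696, 0.0582]
orientation: [0.809, 0.588, -0.004, -0.001]
ft_force: [-0.7, -0.2, -0.6]
width: 0.999
```

```bash
python3 go.py 542.3 267.3 14
python3 - <<'E'
from fit import *
s,t=snap("scene","1"),snap("top","1")
def patch(c,u,v,h,k):
    return cv2.resize(c["pixels"][v-h:v+h,u-h:u+h,::-1],None,fx=k,fy=k,interpolation=cv2.INTER_CUBIC)
cv2.imwrite("pics/a1.png",np.hstack([patch(s,438,235,40,5),patch(t,166,235,40,5)]))
E
```

```text
t 1.5 pos [535.17 269.57  58.18] yaw 72.03 tilt(z) [-0.0081 -0.0037 -1.    ] F [-0.72 -0.23 -0.64] T [0.02 0.02 0.02] w 0.999 q6 -46.4
tool delta mm [ 0.3   7.77 44.13] dist 44.8
```

View pics/a1.png

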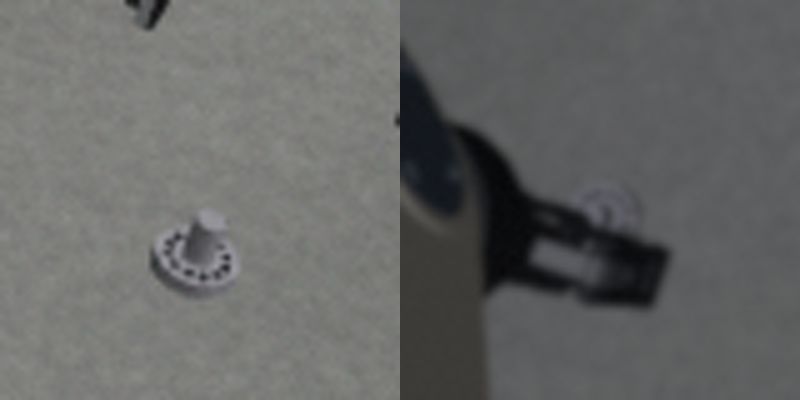

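```bash
python3 - <<'E'
from fit import *
s=snap("scene","2");t=load("top1.pkl")
print(proj(s,[[.535,.2696,.058]]),proj(t,[[.535,.2696,.058]]))
cv2.imwrite("pics/a2.png",s["pixels"][:,:,::-1])
E
python3 go.py 542.3 267.3 14
```

```text
[[445.3059795  225.17660884]] [[158.39935044 241.05325415]]
t 1.6 pos [538.69 272.17  63.54] yaw 72.12 tilt(z) [ 5.e-04  3.e-04 -1.e+00] F [-1.07 -1.26  0.34] T [ 0.01  0.02 -0.  ] w 1.003 q6 -46.4
tool delta mm [-3.55  4.92 49.54] dist 49.9
```

View pics/a2.png

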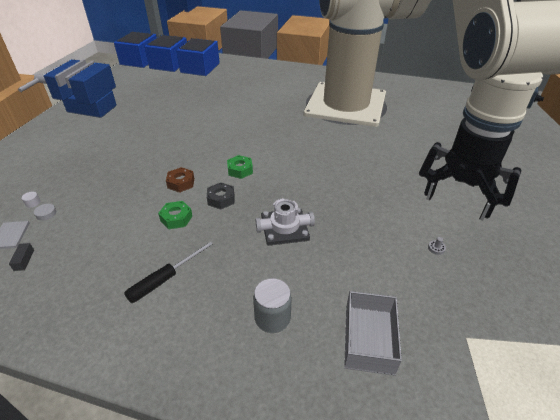

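Run:
```python
from fit import *
s=load("scene2.pkl")
p=np.array([.5387,.2722,.0635]);d=np.array([.307,.952,0])
for z in(0.0635,.0765,.09,.1):
    for k in(-.057,-.0425,0,.0425,.057):
        q=p+d*k;q[2]=z;print(z,k,proj(s,q)[0].round(1))
crop(s,460,190,50,50,8,"pics/a3.png")
```

```text
0.0635 -0.057 [417.6 212.8]
0.0635 -0.0425 [425.1 215.7]
0.0635 0 [447.7 224.7]
0.0635 0.0425 [471.4 234. ]
0.0635 0.057 [479.7 237.3]
0.0765 -0.057 [419.3 207.7]
0.0765 -0.0425 [426.8 210.6]
0.0765 0 [449.7 219.5]
0.0765 0.0425 [473.8 228.9]
0.0765 0.057 [482.3 232.2]
0.09 -0.057 [421.  202.2]
0.09 -0.0425 [428.7 205.2]
0.09 0 [451.9 214.1]
0.09 0.0425 [476.4 223.4]
0.09 0.057 [485.  226.7]
0.1 -0.057 [422.3 198.1]
0.1 -0.0425 [430.1 201. ]
0.1 0 [453.6 209.9]
0.1 0.0425 [478.3 219.2]
0.1 0.057 [487.  222.5]
```

View pics/a3.png

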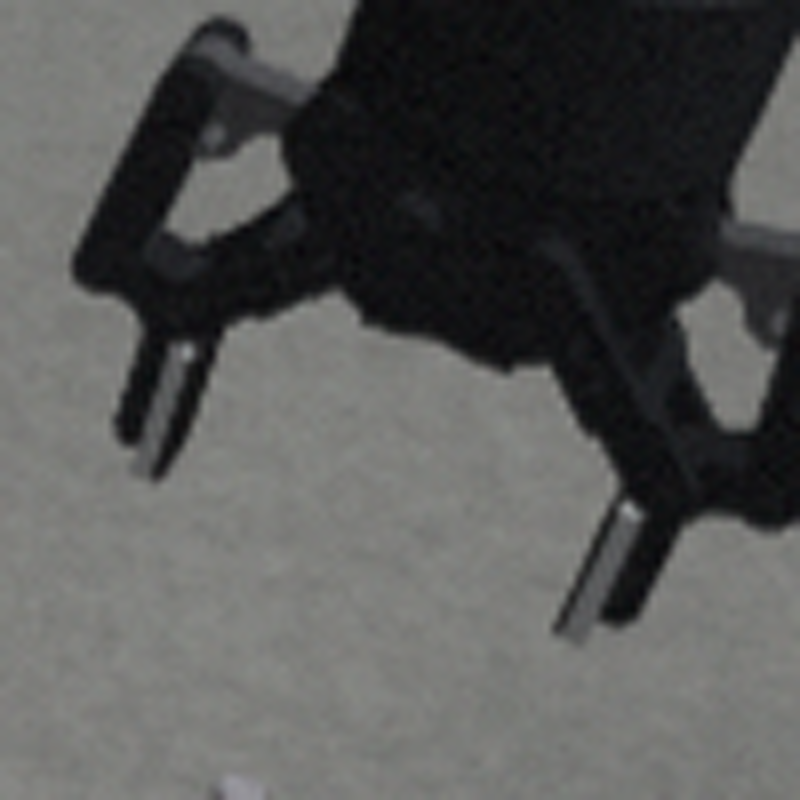

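```bash
python3 go.py 542.3 267.3 14
python3 - <<'E'
from fit import *
s=snap("scene","3")
crop(s,460,190,50,50,8,"pics/a4.png")
E
python3 go.py 542.3 267.3 14
```

```text
t 1.6 pos [538.69 272.17  63.54] yaw 72.12 tilt(z) [ 5.e-04  3.e-04 -1.e+00] F [-1.07 -1.26  0.34] T [ 0.01  0.02 -0.  ] w 1.003 q6 -46.4
tool delta mm [-3.55  4.92 49.54] dist 49.9
t 1.7 pos [539.16 272.47  64.16] yaw 72.13 tilt(z) [ 0.0018  0.001  -1.    ] F [-0.45  0.19 -0.05] T [ 0.02 -0.02 -0.06] w 1.004 q6 -46.5
tool delta mm [-4.03  4.5  50.17] dist 50.5
```

View pics/a4.png

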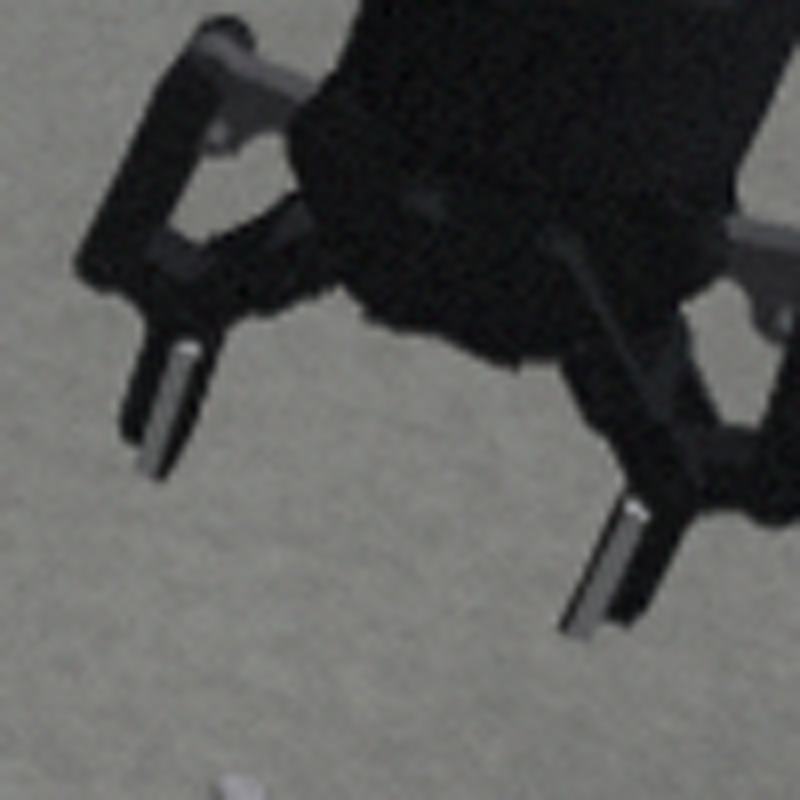

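Run:
```python
from fit import *
t=snap("top","3")
p=np.array([.5392,.2725,.0642]);d=np.array([.307,.952,0]);e=np.array([.952,-.307,0])
k=8;u,v,h=170,240,45
im=cv2.resize(t["pixels"][v-h:v+h,u-h:u+h,::-1],None,fx=k,fy=k,interpolation=cv2.INTER_CUBIC)
im=np.clip(im.astype(float)*1.8,0,255).astype(np.uint8)
for z,col in((.077,(0,0,255)),(.105,(0,255,0))):
  for a,b in((-.0425,.011),(-.0425,-.011),(-.057,.011),(-.057,-.011),(.0425,.011),(.0425,-.011)):
    X=p+a*d+b*e;X[2]=z;q=(proj(t,X)[0]-[u-h,v-h]+.5)*k;cv2.circle(im,tuple(int(i) for i in q),4,col,1)
cv2.imwrite("pics/a5.png",cv2.resize(im,(600,600)))
```

```text
(no output)
```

View pics/a5.png

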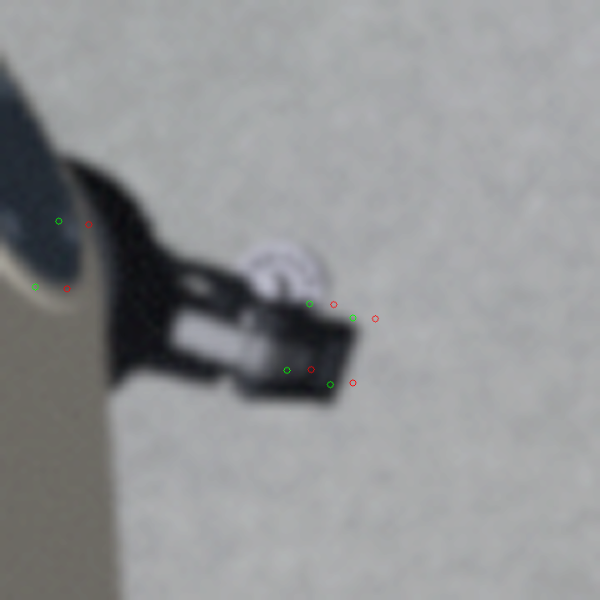

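The pictures put the finger tips about 30 mm higher than the reported TCP suggests. I'll shut the gripper here and check the tip directly.

Request:
{"name": "drive_tool", "arguments": {"steps": [[0,0,0,0,0,0,1],[0,0,0,0,0,0,1],[0,0,0,0,0,0,1],[0,0,0,0,0,0,1],[0,0,0,0,0,0,1]]}}

```text
time_s: 2.25
ee_pos: [0.5386, 0.2714, 0.0627]
orientation: [0.809, 0.588, 0.0, 0.0]
ft_force: [0.5, 0.2, 0.4]
width: 0.14
```

```bash
python3 go.py 542.3 267.3 14
python3 - <<'E'
from fit import *
s=snap("scene","4");t=snap("top","4")
p=np.array([.5392,.2725,.0642])
print(proj(s,p),proj(t,p))
out=[]
for c,(u,v) in((s,(455,205)),(t,(165,240))):
    k=8;h=25;im=cv2.resize(c["pixels"][v-h:v+h,u-h:u+h,::-1],None,fx=k,fy=k,interpolation=cv2.INTER_CUBIC)
    im=np.clip(im.astype(float)*1.8,0,255).astype(np.uint8)
    for z in(0.0642,.084,.104,.137):
        q=(proj(c,[*p[:2],z])[0]-[u-h,v-h]+.5)*k;cv2.circle(im,tuple(int(i) for i in q),4,(0,0,255),1)
    out.append(im)
cv2.imwrite("pics/a6.png",np.hstack(out))
E
```

```text
t 2.2 pos [538.64 271.38  62.72] yaw 72.08 tilt(z) [ 1.e-04  0.e+00 -1.e+00] F [0.47 0.25 0.37] T [ 0.03  0.01 -0.  ] w 0.140 q6 -46.5
tool delta mm [-2.76  4.74 48.72] dist 49.0
[[447.94421345 224.59884241]] [[156.28711961 239.10912345]]
```

View pics/a6.png

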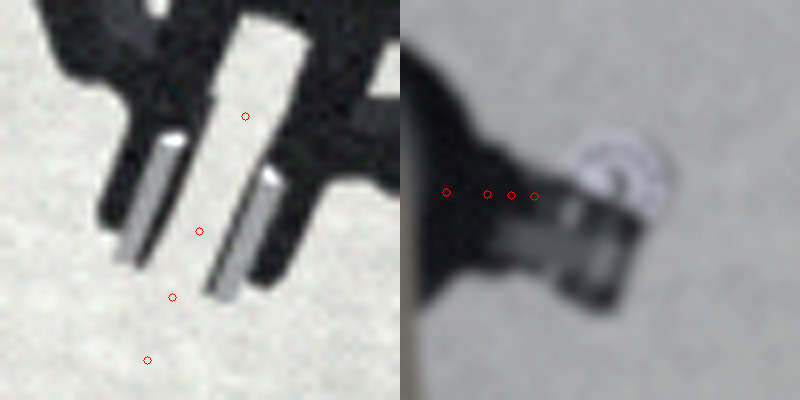

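Run:
```python
from fit import *
s=snap("scene","5");t=snap("top","5")
print("cams",-s["R"].T@s["t"],-t["R"].T@t["t"])
print(tri([s,t],[(437.5,189),(168.1,248.5)]))
print("R check",np.linalg.det(s["R"]),np.linalg.det(t["R"]))
k=9
a=cv2.resize(s["pixels"][140:228,405:493,::-1],None,fx=k,fy=k,interpolation=cv2.INTER_CUBIC)
b=cv2.resize(t["pixels"][200:288,100:188,::-1],None,fx=k,fy=k,interpolation=cv2.INTER_CUBIC)
b=np.clip(b.astype(float)*2,0,255).astype(np.uint8);a=np.clip(a.astype(float)*2.,0,255).astype(np.uint8)
cv2.imwrite("pics/a7.png",cv2.resize(a,(600,600)));cv2.imwrite("pics/a8.png",cv2.resize(b,(600,600)))
```

```text
cams [1.13249615 0.12289522 0.57255334] [ 0.52477247 -0.03154432  1.04543645]
(array([0.5189797 , 0.23467658, 0.12348169]), np.float64(2.6929419425774483))
R check 0.9999999999999993 1.0
```

View pics/a7.png

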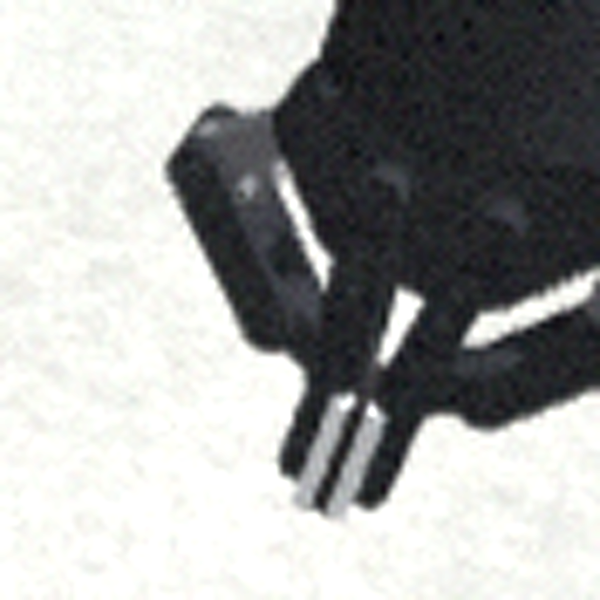

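View pics/a8.png

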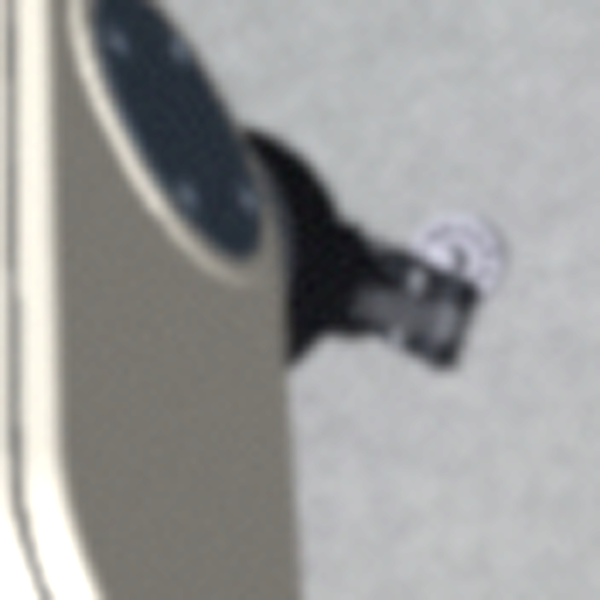

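```bash
python3 go.py
python3 - <<'E'
from fit import *
s,t=load("scene5.pkl"),load("top5.pkl")
# knuckle outer edge ends: scene two corners (218,108),(170,168); top (475,290),(450,365)
S=lambda a,b:(405+a/600*88-.5,140+b/600*88-.5)
T=lambda a,b:(100+a/600*88-.5,200+b/600*88-.5)
print(tri([s,t],[S(218,108),T(450,365)]),tri([s,t],[S(170,168),T(475,290)]))
print("tip px",S(325,512))
for z in(.063,.08,.09,.1): print(z,onz(s,S(325,512),z))
E
```

```text
t 2.5 pos [538.61 271.35  62.55] yaw 72.07 tilt(z) [-1.e-04 -1.e-04 -1.e+00] F [-0.46 -1.22  0.43] T [ 0.01 -0.01  0.  ] w -0.003 q6 -46.5
(array([0.51073134, 0.21838204, 0.18723795]), np.float64(1.2958372298934933)) (array([0.53184884, 0.21052669, 0.18177406]), np.float64(0.1516483350740998))
tip px (452.1666666666667, 214.59333333333333)
0.063 [0.50693814 0.28095347 0.063     ]
0.08 [0.52780835 0.27568024 0.08      ]
0.09 [0.54008495 0.27257834 0.09      ]
0.1 [0.55236154 0.26947644 0.1       ]
```

```bash
python3 go.py 542.3 267.3 16
```

```text
t 2.5 pos [538.61 271.35  62.55] yaw 72.07 tilt(z) [-1.e-04 -1.e-04 -1.e+00] F [-0.46 -1.22  0.43] T [ 0.01 -0.01  0.  ] w -0.003 q6 -46.5
tool delta mm [-2.71  4.76 46.55] dist 46.9
```

Request:
{"name": "drive_tool", "arguments": {"steps": [[0,0,0,-2.8,4.8,0,-0.2],[0,0,0,0,0,0,-0.2],[0,0,0,0,0,0,-0.2],[0,0,0,0,0,15,-0.2],[0,0,0,0,0,15,-0.2]]}}

```text
time_s: 2.95
ee_pos: [0.5424, 0.2673, 0.0317]
orientation: [0.809, 0.588, 0.0, 0.0]
ft_force: [-0.6, -0.1, -1.0]
width: 0.604
```

Request:
{"name": "drive_tool", "arguments": {"steps": [[0,0,0,0,0,10,-0.2],[0,0,0,0,0,6,-0.2],[0,0,0,0,0,0,-0.2],[0,0,0,0,0,0,-0.2]]}}

```text
time_s: 3.35
ee_pos: [0.5423, 0.2673, 0.0164]
orientation: [0.809, 0.588, -0.0, -0.0]
ft_force: [0.3, 0.4, 0.4]
width: 0.6
```

```bash
python3 go.py 542.3 267.3 16;python3 - <<'E'
from fit import *
s=snap("scene","6")
k=9
a=cv2.resize(s["pixels"][180:268,400:488,::-1],None,fx=k,fy=k,interpolation=cv2.INTER_CUBIC)
cv2.imwrite("pics/b1.png",cv2.resize(np.clip(a.astype(float)*1.8,0,255).astype(np.uint8),(600,600)))
E
```

```text
t 3.4 pos [542.34 267.3   16.42] yaw 72.08 tilt(z) [-3.e-04 -1.e-04 -1.e+00] F [0.29 0.37 0.42] T [-0.01  0.03  0.03] w 0.600 q6 -47.0
tool delta mm [-0.02 -0.04  0.42] dist 0.4
```

View pics/b1.png

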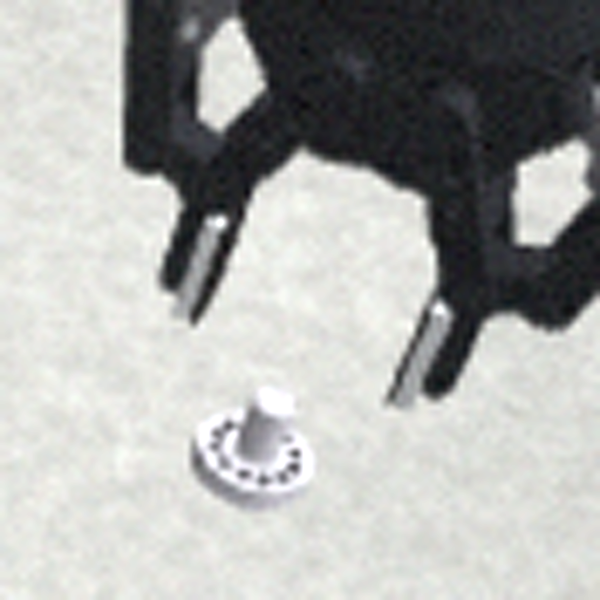

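Run:
```python
from fit import *
s=load("scene6.pkl")
for e in(0,.011):
  for z in(.02,.03,.04,.05): print(e,z,proj(s,[.5423+.951*e,.2673-.308*e,z])[0])
```

```text
0 0.02 [438.41464458 241.76550633]
0 0.03 [439.85971863 238.12224371]
0 0.04 [441.33084555 234.41329766]
0 0.05 [442.82873629 230.63687572]
0.011 0.02 [436.54320349 245.24155213]
0.011 0.03 [437.98438988 241.59689401]
0.011 0.04 [439.45179459 237.88593164]
0.011 0.05 [440.94613962 234.10683909]
```

The tips really do stand about 30 mm above the reported TCP. I'll go down in small steps, watching the force and the pictures.

Request:
{"name": "drive_tool", "arguments": {"steps": [[0,0,0,0,0,7,-0.2],[0,0,0,0,0,7,-0.2],[0,0,0,0,0,3,-0.2],[0,0,0,0,0,0,-0.2]]}}

```text
time_s: 3.8
ee_pos: [0.5418, 0.267, -0.0011]
orientation: [0.809, 0.588, -0.001, -0.0]
ft_force: [0.7, -0.4, 0.2]
width: 0.599
```

```bash
python3 go.py 542.3 267.3 16;python3 - <<'E'
from fit import *
s=snap("scene","7")
k=9
a=cv2.resize(s["pixels"][180:268,400:488,::-1],None,fx=k,fy=k,interpolation=cv2.INTER_CUBIC)
cv2.imwrite("pics/b2.png",cv2.resize(np.clip(a.astype(float)*1.8,0,255).astype(np.uint8),(600,600)))
E
```

```text
t 3.8 pos [541.83 267.01  -1.09] yaw 72.08 tilt(z) [-1.1e-03 -5.0e-04 -1.0e+00] F [ 0.75 -0.43  0.16] T [ 0.07  0.02 -0.  ] w 0.599 q6 -47.0
tool delta mm [  0.4    0.34 -17.1 ] dist 17.1
```

View pics/b2.png

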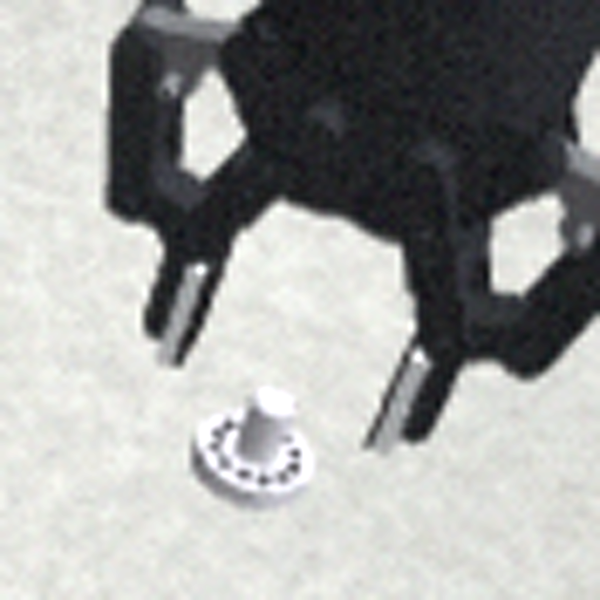

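Request:
{"name": "drive_tool", "arguments": {"steps": [[0,0,0,0,0,7,-0.2],[0,0,0,0,0,7,-0.2],[0,0,0,0,0,4,-0.2],[0,0,0,0,0,0,-0.2]]}}

```text
time_s: 4.25
ee_pos: [0.5417, 0.267, -0.0193]
orientation: [0.809, 0.588, -0.001, -0.0]
ft_force: [0.1, -0.3, 0.5]
width: 0.597
```

```bash
python3 go.py 542.3 267.3 16;python3 - <<'E'
from fit import *
s=snap("scene","8")
k=9
a=cv2.resize(s["pixels"][180:268,400:488,::-1],None,fx=k,fy=k,interpolation=cv2.INTER_CUBIC)
cv2.imwrite("pics/b3.png",cv2.resize(np.clip(a.astype(float)*1.8,0,255).astype(np.uint8),(600,600)))
E
```

```text
t 4.2 pos [541.71 266.96 -19.31] yaw 72.08 tilt(z) [-1.4e-03 -6.0e-04 -1.0e+00] F [ 0.14 -0.34  0.48] T [-0.04 -0.02  0.03] w 0.597 q6 -47.0
tool delta mm [  0.47   0.42 -35.31] dist 35.3
```

View pics/b3.png

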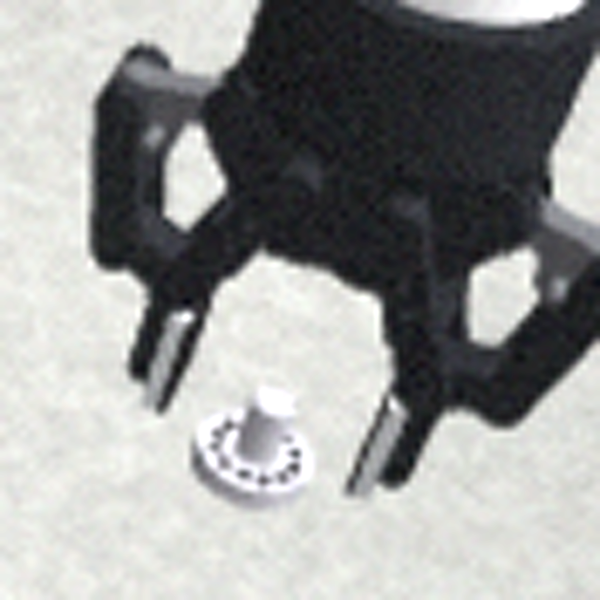

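Request:
{"name": "drive_tool", "arguments": {"steps": [[0,0,0,0,0,0,1],[0,0,0,0,0,0,1],[0,0,0,0,0,0,1],[0,0,0,0,0,0,1],[0,0,0,0,0,0,1]], "force": 25}}

```text
time_s: 4.8
ee_pos: [0.5425, 0.2674, -0.0181]
orientation: [0.809, 0.588, 0.0, 0.0]
ft_force: [-0.0, 0.1, 2.0]
width: 0.125
```

```bash
python3 go.py 542.3 267.3 16;python3 - <<'E'
from fit import *
s=snap("scene","9")
k=9
a=cv2.resize(s["pixels"][180:268,400:488,::-1],None,fx=k,fy=k,interpolation=cv2.INTER_CUBIC)
cv2.imwrite("pics/b4.png",cv2.resize(np.clip(a.astype(float)*1.8,0,255).astype(np.uint8),(600,600)))
E
```

```text
t 4.8 pos [542.54 267.36 -18.1 ] yaw 72.08 tilt(z) [ 5.e-04  2.e-04 -1.e+00] F [-0.03  0.05  2.  ] T [-0.04  0.09 -0.03] w 0.125 q6 -47.0
tool delta mm [ -0.12  -0.2  -34.1 ] dist 34.1
```

View pics/b4.png

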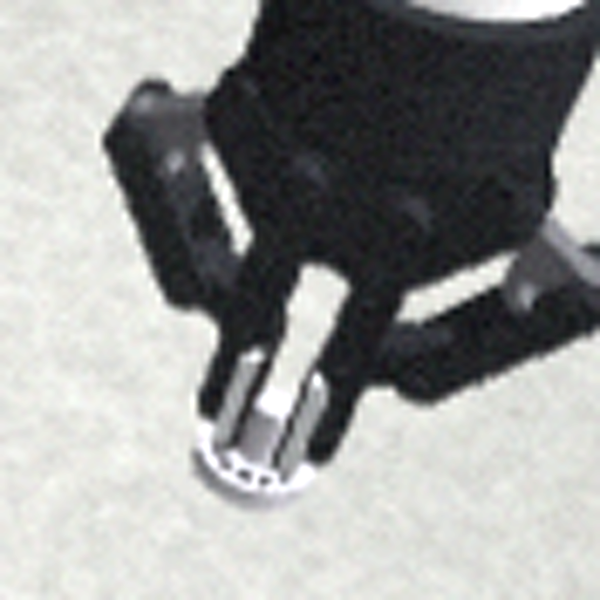

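Request:
{"name": "drive_tool", "arguments": {"steps": [[0,0,0,0,0,-10,1],[0,0,0,0,0,-25,1],[0,0,0,0,0,-35,1],[0,0,0,-20,9,-35,1],[0,0,0,-39,17,-10,1]]}}

```text
time_s: 5.35
ee_pos: [0.5515, 0.2053, 0.1011]
orientation: [0.808, 0.59, 0.004, 0.001]
ft_force: [1.2, 0.6, -0.1]
width: 0.121
```

Request:
{"name": "drive_tool", "arguments": {"steps": [[0,0,0,-39,17,0,1],[0,0,0,-39,17,0,1],[0,0,0,-39,17,0,1],[0,0,0,-39,17,0,1],[0,0,0,-30,13,0,1]]}}

```text
time_s: 5.85
ee_pos: [0.5687, -0.0011, 0.0973]
orientation: [0.809, 0.588, 0.0, 0.0]
ft_force: [-0.1, 1.3, -1.3]
width: 0.127
```

Request:
{"name": "drive_tool", "arguments": {"steps": [[0,0,0,-20,9,0,1],[0,0,0,0,0,0,1],[0,0,0,0,0,0,1]]}}

```text
time_s: 6.15
ee_pos: [0.571, -0.0207, 0.097]
orientation: [0.809, 0.588, 0.0, -0.0]
ft_force: [-0.1, 0.6, -1.0]
width: 0.126
```

```bash
python3 go.py 571.7 -30 60;python3 - <<'E'
from fit import *
s=snap("scene","10");t=snap("top","10")
k=9
a=cv2.resize(s["pixels"][140:240,235:335,::-1],None,fx=k,fy=k,interpolation=cv2.INTER_CUBIC)
b=cv2.resize(t["pixels"][175:275,244:344,::-1],None,fx=k,fy=k,interpolation=cv2.INTER_CUBIC)
cv2.imwrite("pics/c1.png",np.hstack([cv2.resize(np.clip(x.astype(float)*1.4,0,255).astype(np.uint8),(400,400)) for x in (a,b)]))
E
```

```text
t 6.2 pos [571.02 -20.71  96.98] yaw 72.00 tilt(z) [ 1.e-04  2.e-04 -1.e+00] F [-0.15  0.59 -1.04] T [ 0.01 -0.02 -0.  ] w 0.126 q6 -75.3
tool delta mm [-8.63  3.51 36.98] dist 38.1
```

View pics/c1.png

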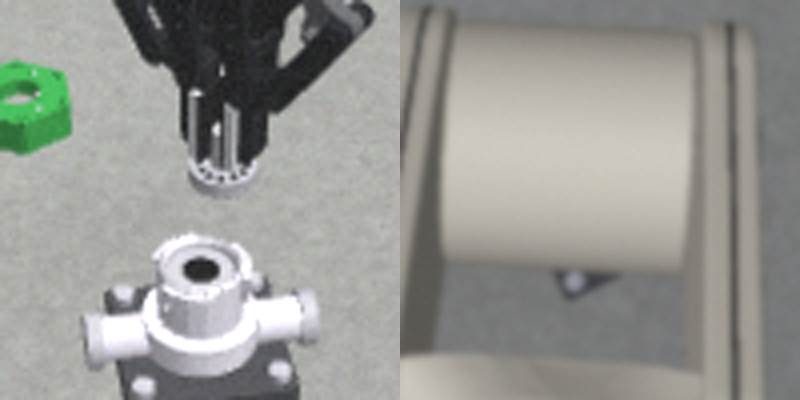

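```bash
cat > ov.py <<'E'
from fit import *
import sys
def ov(c,x,y,zu,u,v,h,k,name,gain=1.4,extra=[]):
    im=cv2.resize(c["pixels"][v-h:v+h,u-h:u+h,::-1],None,fx=k,fy=k,interpolation=cv2.INTER_CUBIC)
    im=np.clip(im.astype(float)*gain,0,255).astype(np.uint8)
    for P,col in [(circ(x,y,zu+.009,.016),(0,0,255)),(circ(x,y,zu+.001,.016),(0,255,0))]+extra:
        q=((proj(c,P)-[u-h,v-h]+.5)*k-.5); cv2.polylines(im,[np.round(q*8).astype(np.int32)],True,col,1,shift=3)
    cv2.imwrite(name,im)
if __name__=="__main__":
    s=load("scene10.pkl")
    ov(s,.57102,-.02071,.097+.0181,290,183,20,18,"pics/c2.png")
E
python3 ov.py
```

```text
(no output)
```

View pics/c2.png

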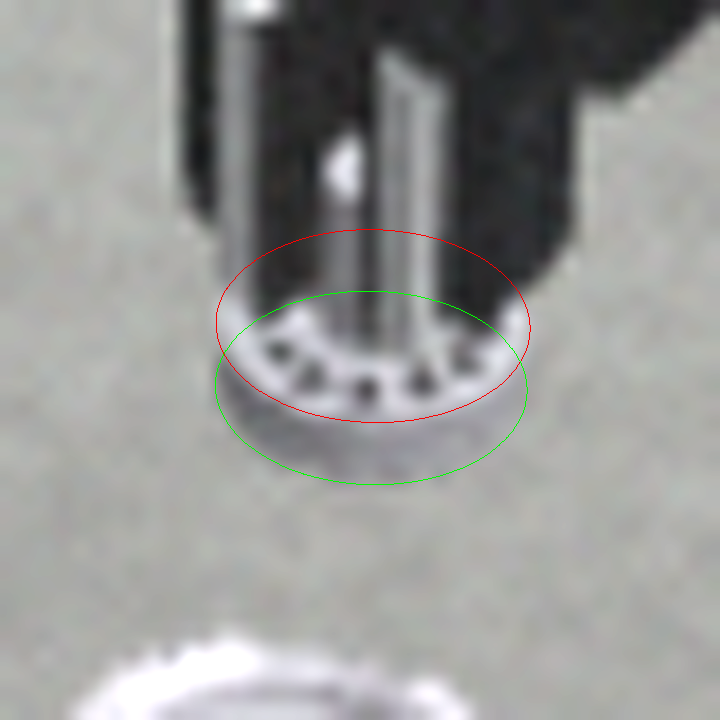

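Run:
```python
from ov import *
s=load("scene10.pkl")
def g(x,y,name):
    ov(s,x,y,.2,288,210,22,16,name,1.2,[(circ(x,y,.062,.0191),(0,0,255)),(circ(x,y,.057,.0172),(0,255,0)),(circ(x,y,.03,.03),(255,0,0)),(circ(x,y,.03,.021),(255,0,255)),(circ(x,y,.012,.03),(255,255,0))])
g(.57096,-.02935,"pics/d1.png");
```

```text
(no output)
```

View pics/d1.png

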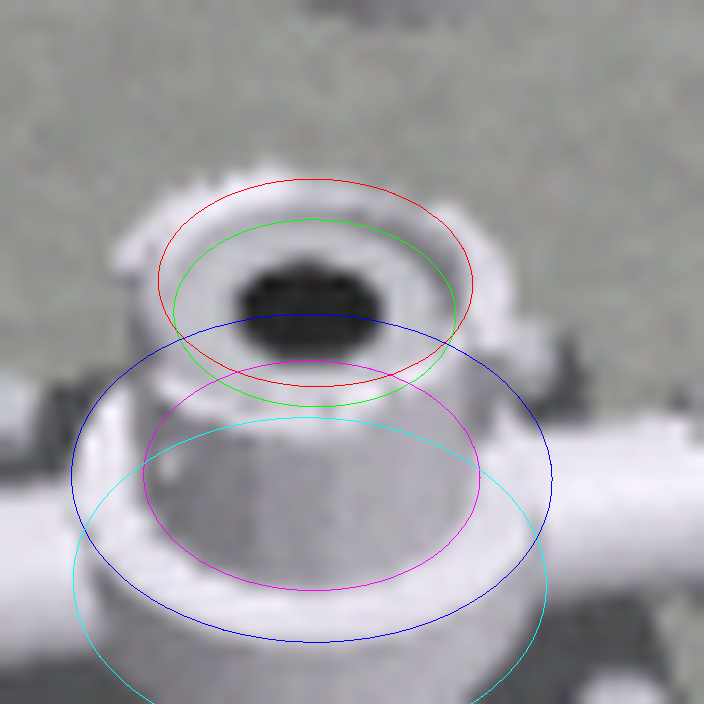

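```bash
python3 go.py 571 -29.6 50
```

```text
t 6.2 pos [570.95 -19.68  96.78] yaw 72.11 tilt(z) [-1.e-04  2.e-04 -1.e+00] F [-0.85  0.01 -0.64] T [ 0.01 -0.06  0.03] w 0.124 q6 -75.3
tool delta mm [-9.43  3.1  46.78] dist 47.8
```

Request:
{"name": "drive_tool", "arguments": {"steps": [[0,0,0,-5,1.5,12,1],[0,0,0,-4.5,1.5,12,1],[0,0,0,0,0,12,1],[0,0,0,0,0,9,1],[0,0,0,0,0,0,1]]}}

```text
time_s: 6.75
ee_pos: [0.5697, -0.0303, 0.0496]
orientation: [0.809, 0.588, -0.001, -0.001]
ft_force: [-0.6, -0.0, -1.0]
width: 0.128
```

Request:
{"name": "drive_tool", "arguments": {"steps": [[0,0,0,0,0,0,1],[0,0,0,0,0,0,1]]}}

```text
time_s: 6.95
ee_pos: [0.5715, -0.0305, 0.0519]
orientation: [0.809, 0.588, 0.0, 0.0]
ft_force: [-0.3, 0.9, -1.5]
width: 0.126
```

```bash
python3 go.py 571 -29.6 44;python3 - <<'E'
from ov import *
s=snap("scene","11")
from rig import arm
p=arm.observe()["ee_pos"]
ov(s,p[0],p[1],p[2]+.0181,288,205,22,16,"pics/c3.png",1.2,[(circ(.571,-.0296,.03,.021),(255,0,255))])
E
```

```text
t 7.0 pos [571.45 -30.5   51.9 ] yaw 72.08 tilt(z) [ 6.e-04 -0.e+00 -1.e+00] F [-0.34  0.85 -1.49] T [-0.04  0.03 -0.07] w 0.126 q6 -76.3
tool delta mm [ 0.71 -0.71  7.9 ] dist 8.0
```

View pics/c3.png

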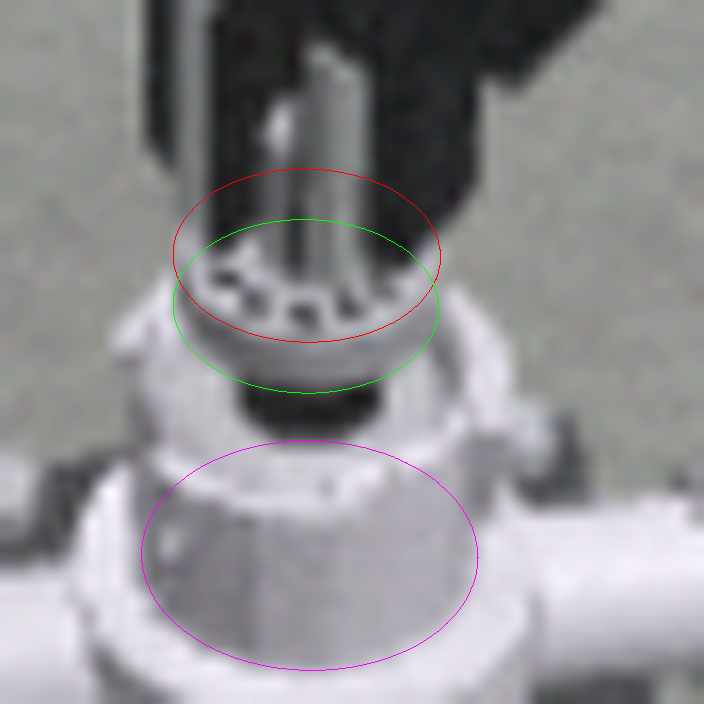

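Request:
{"name": "drive_tool", "arguments": {"steps": [[0,0,0,0.6,-0.6,3,1],[0,0,0,0,0,2,1],[0,0,0,0,0,1,1],[0,0,0,0,0,1,1],[0,0,0,0,0,0,1]]}}

```text
time_s: 7.5
ee_pos: [0.5706, -0.0298, 0.0445]
orientation: [0.809, 0.588, -0.0, -0.0]
ft_force: [-0.5, -0.6, -0.7]
width: 0.125
```

Request:
{"name": "drive_tool", "arguments": {"steps": [[0,0,0,0,0,1,1],[0,0,0,0,0,1,1],[0,0,0,0,0,0,1]]}}

```text
time_s: 7.8
ee_pos: [0.5706, -0.0298, 0.0425]
orientation: [0.809, 0.588, -0.0, -0.0]
ft_force: [-0.1, 0.1, -1.3]
width: 0.125
```

```bash
python3 go.py 571 -29.6 39
```

```text
t 7.8 pos [570.6  -29.75  42.49] yaw 72.08 tilt(z) [-2.e-04  0.e+00 -1.e+00] F [-0.14  0.13 -1.26] T [-0.02 -0.02 -0.03] w 0.125 q6 -76.3
tool delta mm [0.27 0.33 3.49] dist 3.5
```

Request:
{"name": "drive_tool", "arguments": {"steps": [[0,0,0,0,0,0.7,1],[0,0,0,0,0,0.7,1],[0,0,0,0,0,0.6,1],[0,0,0,0,0,0,1]]}}

```text
time_s: 8.2
ee_pos: [0.5706, -0.0298, 0.0405]
orientation: [0.809, 0.588, -0.0, -0.0]
ft_force: [0.4, 0.5, -0.8]
width: 0.124
```

Request:
{"name": "drive_tool", "arguments": {"steps": [[0,0,0,0,0,0.7,1],[0,0,0,0,0,0.5,1],[0,0,0,0,0,0,1]]}}

```text
time_s: 8.5
ee_pos: [0.5707, -0.0298, 0.0394]
orientation: [0.809, 0.588, -0.0, -0.0]
ft_force: [0.1, 0.2, 0.0]
width: 0.129
```

```bash
python3 go.py 571 -29.6 39
```

```text
t 8.5 pos [570.66 -29.78  39.35] yaw 72.08 tilt(z) [-1.e-04  0.e+00 -1.e+00] F [0.07 0.23 0.02] T [ 0.01  0.03 -0.01] w 0.129 q6 -76.3
tool delta mm [0.28 0.27 0.35] dist 0.5
```

Request:
{"name": "drive_tool", "arguments": {"steps": [[0,0,0,0,0,0.5,1],[0,0,0,0,0,0,1]]}}

```text
time_s: 8.7
ee_pos: [0.5708, -0.0298, 0.0389]
orientation: [0.809, 0.588, 0.0, 0.0]
ft_force: [0.8, 0.1, -1.1]
width: 0.121
```

Request:
{"name": "drive_tool", "arguments": {"steps": [[0,0,0,0,0,0.4,1],[0,0,0,0,0,0,1]]}}

```text
time_s: 8.9
ee_pos: [0.5708, -0.0298, 0.0387]
orientation: [0.809, 0.588, 0.0, 0.0]
ft_force: [0.4, -0.0, 2.5]
width: 0.124
```

```bash
python3 go.py 571 -29.6 39;python3 - <<'E'
from ov import *
s=snap("scene","12")
from rig import arm
p=arm.observe()["ee_pos"]
ov(s,p[0],p[1],p[2]+.0181,288,205,22,16,"pics/c4.png",1.2)
E
```

```text
t 8.9 pos [570.81 -29.79  38.71] yaw 72.08 tilt(z) [ 2.e-04 -0.e+00 -1.e+00] F [ 0.36 -0.03  2.45] T [-0.03  0.1  -0.04] w 0.124 q6 -76.3
tool delta mm [ 0.24  0.12 -0.29] dist 0.4
```

View pics/c4.png

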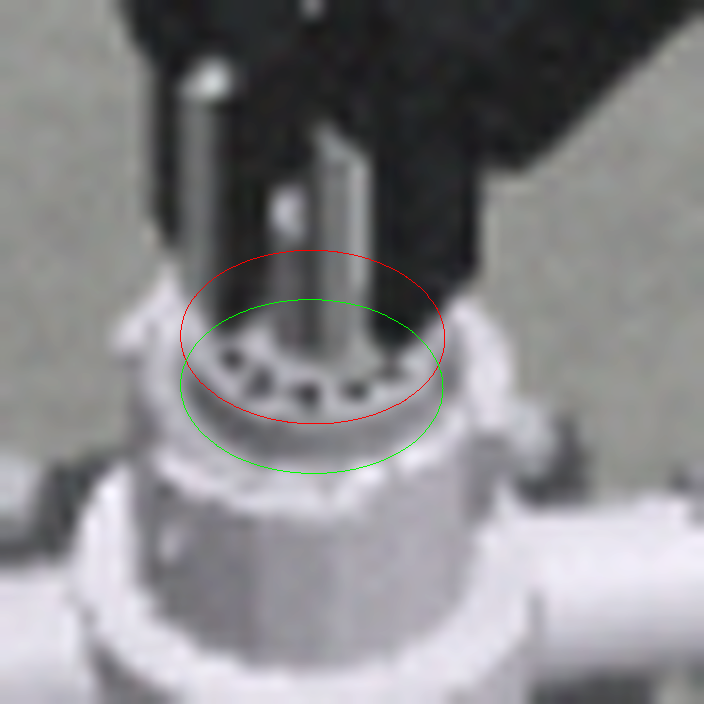

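The disk touches the sprung seat at the expected height with 2.5 N. Letting go.

Request:
{"name": "drive_tool", "arguments": {"steps": [[0,0,0,0,0,0,0.5],[0,0,0,0,0,0,0],[0,0,0,0,0,0,0],[0,0,0,0,0,-10,0],[0,0,0,0,0,-30,0]]}}

```text
time_s: 9.45
ee_pos: [0.5686, -0.0296, 0.0771]
orientation: [0.809, 0.588, -0.002, -0.002]
ft_force: [0.4, -0.1, 0.1]
width: 0.505
```

Request:
{"name": "drive_tool", "arguments": {"steps": [[0,0,0,0,0,-30,-1],[0,0,0,0,0,-10,-1]]}}

```text
time_s: 9.65
ee_pos: [0.5727, -0.0299, 0.122]
orientation: [0.809, 0.588, 0.002, 0.002]
ft_force: [-0.1, -0.5, -0.0]
width: 0.821
```

```bash
python3 go.py 525 -190 100 52;python3 - <<'E'
from ov import *
s=snap("scene","13")
ov(s,.5708,-.0298,.0568,288,205,22,16,"pics/c5.png",1.2,[(circ(.5708,-.0298,.0858,.006),(255,0,0))])
E
```

```text
t 9.7 pos [572.67 -29.92 122.  ] yaw 72.08 tilt(z) [ 5.e-03 -4.e-04 -1.e+00] F [-0.13 -0.51 -0.01] T [-0.05  0.   -0.04] w 0.821 q6 -76.3
tool delta mm [-167.01    3.8    21.82] dist 168.5
turn rotvec [ 0.26 -0.12 20.08]
```

View pics/c5.png

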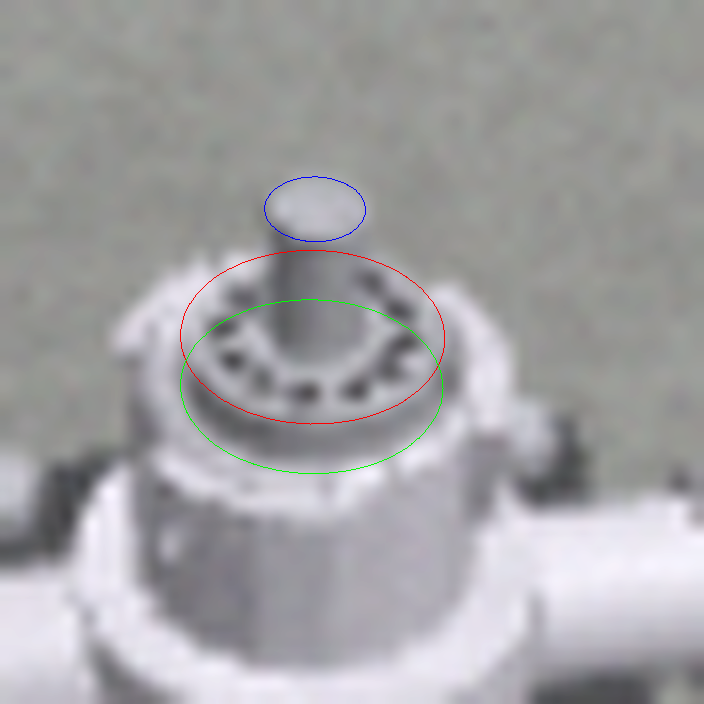

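Request:
{"name": "drive_tool", "arguments": {"steps": [[0,0,0,-42,1,0,-1],[0,0,0,-42,1,5,-1],[0,0,0,-42,1,10,-1],[0,0,0,-41,1,10,-1],[0,0,6.7,0,0,15,-1]]}}

```text
time_s: 10.2
ee_pos: [0.5219, -0.1938, 0.078]
orientation: [0.843, 0.538, -0.0, 0.0]
ft_force: [0.1, 1.0, -0.4]
width: 0.997
```

Request:
{"name": "drive_tool", "arguments": {"steps": [[0,0,6.7,0,0,10,-1],[0,0,6.7,0,0,5,-1],[0,0,0,0,0,0,-1],[0,0,0,0,0,0,-1]]}}

```text
time_s: 10.6
ee_pos: [0.5228, -0.1897, 0.0631]
orientation: [0.898, 0.44, -0.0, -0.0]
ft_force: [-0.4, -0.0, 0.4]
width: 1.003
```

```bash
python3 go.py 524.6 -189.9 20 52
```

```text
t 10.6 pos [ 522.75 -189.73   63.08] yaw 52.16 tilt(z) [-9.e-04  3.e-04 -1.e+00] F [-0.38 -0.02  0.37] T [ 0.01  0.04 -0.03] w 1.003 q6 -73.3
tool delta mm [ 1.02  1.6  43.08] dist 43.1
turn rotvec [-0.05  0.02  0.16]
```

Request:
{"name": "drive_tool", "arguments": {"steps": [[0,0,0,1,1.6,20,-1],[0,0,0,0,0,25,-1],[0,0,0,0,0,20,-1],[0,0,0,0,0,5,-1],[0,0,0,0,0,0,-1]]}}

```text
time_s: 11.1
ee_pos: [0.5247, -0.1898, -0.0068]
orientation: [0.899, 0.439, -0.0, -0.0]
ft_force: [-0.4, 0.3, 0.4]
width: 1.001
```

Request:
{"name": "drive_tool", "arguments": {"steps": [[0,0,0,0,0,0,-1]]}}

```text
time_s: 11.2
ee_pos: [0.5257, -0.1903, -0.0056]
orientation: [0.899, 0.439, 0.0, 0.0]
ft_force: [-0.9, 0.6, 0.3]
width: 1.002
```

```bash
python3 go.py 524.6 -189.9 -28 52
python3 - <<'E'
from ov import *
s=snap("scene","14")
from rig import arm
p=arm.observe()["ee_pos"]
n=[.5246,-.1899,52]
g=nut(n)
def hull(P): return P
ov(s,0,0,0,221,180,30,12,"pics/e1.png",1.4,[(g[1],(0,255,0)),(g[2],(0,255,0))])
E
```

```text
t 11.2 pos [ 525.67 -190.27   -5.61] yaw 52.03 tilt(z) [ 1.2e-03 -5.0e-04 -1.0e+00] F [-0.89  0.55  0.32] T [-0.04 -0.03  0.01] w 1.002 q6 -73.2
tool delta mm [-0.37 -1.1  22.39] dist 22.4
turn rotvec [ 0.07 -0.02  0.03]
```

View pics/e1.png

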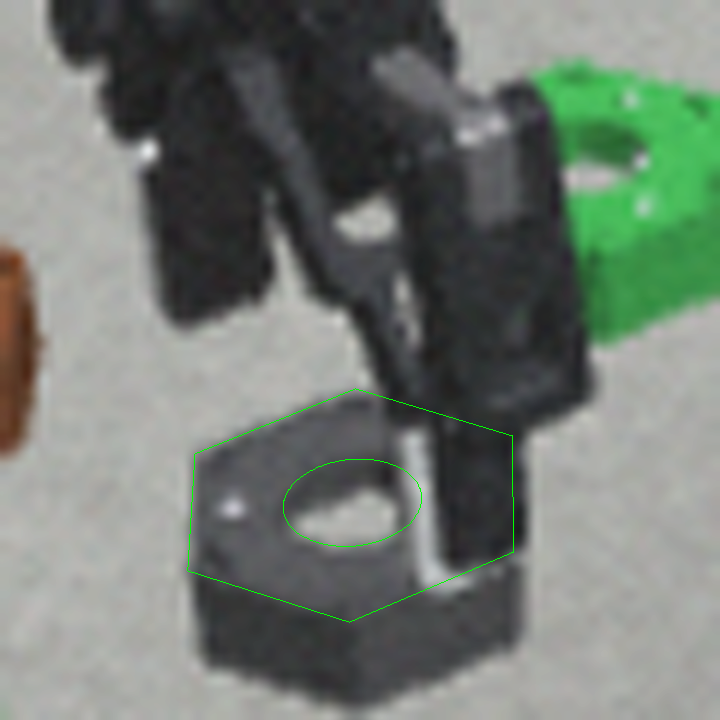

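Request:
{"name": "drive_tool", "arguments": {"steps": [[0,0,0,-0.2,-0.8,6,-1],[0,0,0,0,0,6,-1],[0,0,0,0,0,6,-1],[0,0,0,0,0,4,-1],[0,0,0,0,0,0,-1]]}}

```text
time_s: 11.75
ee_pos: [0.5236, -0.1896, -0.0293]
orientation: [0.899, 0.438, -0.001, -0.001]
ft_force: [0.1, -0.5, -0.8]
width: 0.995
```

```bash
python3 go.py 524.6 -189.9 -28 52
python3 - <<'E'
from ov import *
s=snap("scene","15")
n=[.5246,-.1899,52]
g=nut(n)
ov(s,0,0,0,221,180,30,12,"pics/e2.png",1.4,[(g[1],(0,255,0)),(g[2],(0,255,0))])
E
```

```text
t 11.8 pos [ 523.64 -189.57  -29.32] yaw 51.98 tilt(z) [-1.4e-03  5.0e-04 -1.0e+00] F [ 0.12 -0.54 -0.77] T [ 0.04  0.02 -0.01] w 0.995 q6 -73.1
tool delta mm [ 0.33  0.95 -1.33] dist 1.7
turn rotvec [-0.08  0.03 -0.02]
```

View pics/e2.png

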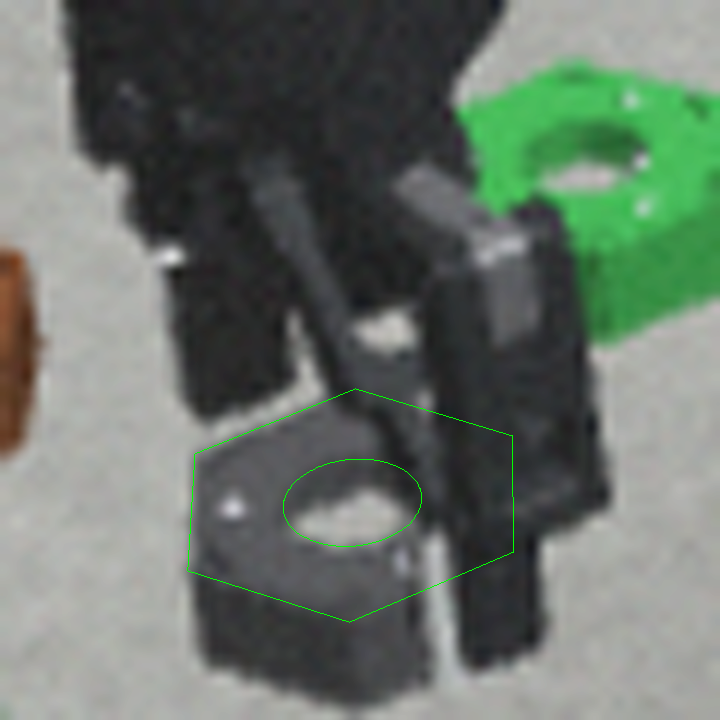

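Request:
{"name": "drive_tool", "arguments": {"steps": [[0,0,0,0,0,0,1],[0,0,0,0,0,0,1],[0,0,0,0,0,0,1],[0,0,0,0,0,0,1],[0,0,0,0,0,0,1]], "force": 60}}

```text
time_s: 12.3
ee_pos: [0.5245, -0.1899, -0.0279]
orientation: [0.899, 0.438, 0.0, 0.0]
ft_force: [-0.6, 1.0, 5.3]
width: 0.666
```

```bash
python3 go.py 524.6 -189.9 -28 52
python3 - <<'E'
from ov import *
s=snap("scene","16")
n=[.5246,-.1899,52]
g=nut(n)
ov(s,0,0,0,221,180,30,12,"pics/e3.png",1.4,[(g[1],(0,255,0)),(g[2],(0,255,0))])
E
```

```text
t 12.3 pos [ 524.49 -189.9   -27.86] yaw 51.98 tilt(z) [ 6.e-04 -2.e-04 -1.e+00] F [-0.65  0.99  5.28] T [0.08 0.18 0.05] w 0.666 q6 -73.1
tool delta mm [0.07 0.09 0.14] dist 0.2
turn rotvec [ 0.03 -0.01 -0.02]
```

View pics/e3.png

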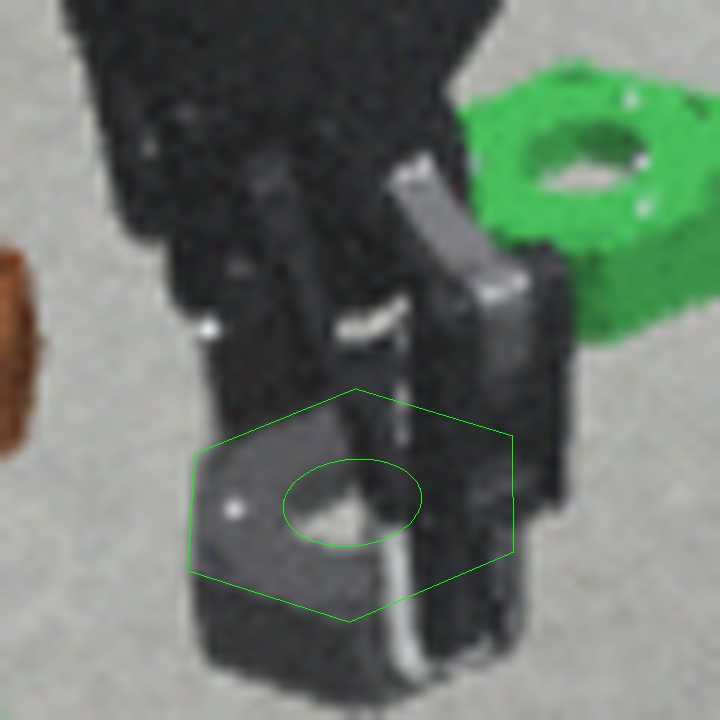

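Request:
{"name": "drive_tool", "arguments": {"steps": [[0,0,0,0,0,-10,1],[0,0,0,0,0,-25,1],[0,0,0,0,0,-35,1],[0,0,0,0,0,-35,1],[0,0,0,0,0,-15,1]]}}

```text
time_s: 12.85
ee_pos: [0.5258, -0.1904, 0.0949]
orientation: [0.899, 0.438, 0.002, 0.002]
ft_force: [0.7, -0.7, -1.1]
width: 0.658
```

Request:
{"name": "drive_tool", "arguments": {"steps": [[0,0,0,30,-12,0,1],[0,0,0,35,-14,0,1],[0,0,0,35,-14,0,1],[0,0,0,30,-12,0,1],[0,0,0,25,-10,0,1]]}}

```text
time_s: 13.35
ee_pos: [0.5707, -0.0277, 0.0912]
orientation: [0.899, 0.439, -0.0, -0.0]
ft_force: [0.8, 0.0, 0.1]
width: 0.664
```

Request:
{"name": "drive_tool", "arguments": {"steps": [[0,0,0,0,0,0,1],[0,0,0,0,0,0,1]]}}

```text
time_s: 13.55
ee_pos: [0.5704, -0.029, 0.0911]
orientation: [0.899, 0.439, -0.0, -0.0]
ft_force: [0.6, -0.5, -1.9]
width: 0.661
```

```bash
python3 go.py 570.9 -29.6 65 52
python3 - <<'E'
from ov import *
from rig import arm
s=snap("scene","17")
p=arm.observe()["ee_pos"]
g=nut([p[0],p[1],52]); zz=p[2]+.0279
L=g[0][:6].copy();L[:,2]=zz;U=L.copy();U[:,2]+=.022
ov(s,.5708,-.0298,.0568,288,185,30,12,"pics/f1.png",1.4,[(L,(0,255,0)),(U,(0,255,255))])
E
```

```text
t 13.6 pos [570.41 -29.03  91.09] yaw 52.07 tilt(z) [-1.e-03 -1.e-04 -1.e+00] F [ 0.56 -0.5  -1.94] T [-0.    0.02  0.  ] w 0.661 q6 -56.2
tool delta mm [-0.13  0.75 26.09] dist 26.1
turn rotvec [-0.04  0.04  0.07]
```

View pics/f1.png

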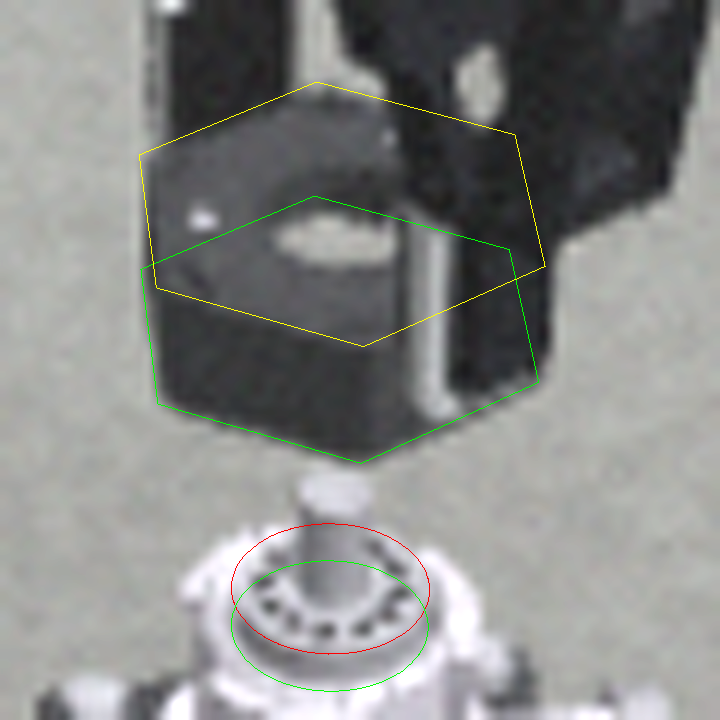

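Request:
{"name": "drive_tool", "arguments": {"steps": [[0,0,0,0,1,15,1],[0,0,0,0,0,15,1],[0,0,0,0,0,12,1],[0,0,0,0,0,8,1],[0,0,0,0,0,0,1]]}}

```text
time_s: 14.1
ee_pos: [0.5703, -0.0303, 0.0396]
orientation: [0.899, 0.438, -0.001, -0.001]
ft_force: [-0.8, -1.1, -1.1]
width: 0.657
```

Request:
{"name": "drive_tool", "arguments": {"steps": [[0,0,0,0,0,0,1],[0,0,0,0,0,0,1]]}}

```text
time_s: 14.3
ee_pos: [0.5721, -0.0301, 0.0419]
orientation: [0.899, 0.438, 0.0, 0.0]
ft_force: [0.5, -0.1, -1.0]
width: 0.66
```

```bash
python3 go.py 571.2 -29.8 36 52
python3 - <<'E'
from ov import *
from rig import arm
s=snap("scene","18")
p=arm.observe()["ee_pos"]
g=nut([p[0],p[1],52]); zz=p[2]+.0279
L=g[0][:6].copy();L[:,2]=zz;U=L.copy();U[:,2]+=.022
ov(s,.571,-.0296,.0568,288,195,30,12,"pics/f2.png",1.4,[(L,(0,255,0)),(U,(0,255,255)),(circ(.571,-.0296,.030,.021),(255,0,255)),(circ(p[0],p[1],p[2]+.0279,.0255),(255,255,0))])
E
```

```text
t 14.3 pos [572.13 -30.14  41.93] yaw 51.98 tilt(z) [ 8.e-04 -1.e-04 -1.e+00] F [ 0.53 -0.11 -1.04] T [-0.04 -0.01  0.  ] w 0.660 q6 -56.2
tool delta mm [-0.3  -0.95  5.93] dist 6.0
turn rotvec [ 0.04 -0.03 -0.02]
```

View pics/f2.png

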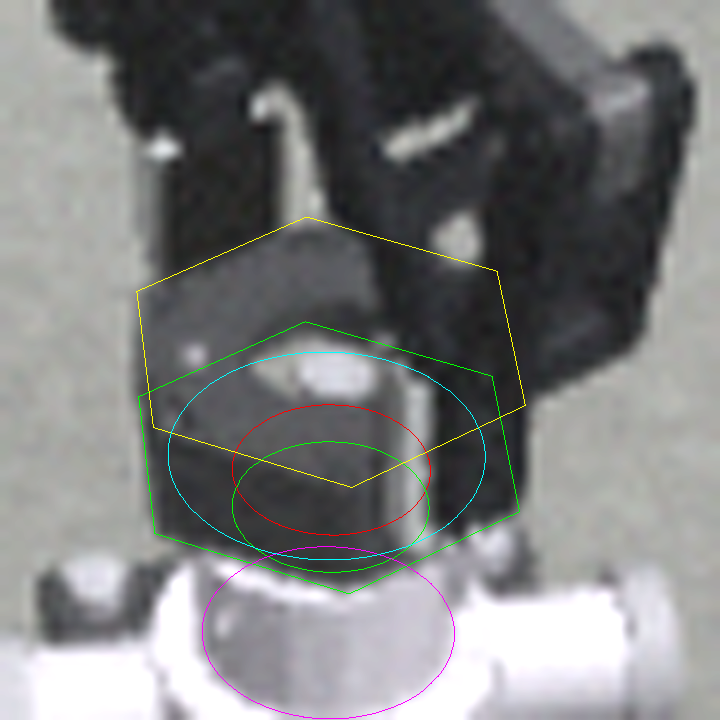

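Request:
{"name": "drive_tool", "arguments": {"steps": [[0,0,0,-0.2,-0.8,2,1],[0,0,0,0,0,2,1],[0,0,0,0,0,2,1],[0,0,0,0,0,0,1]]}}

```text
time_s: 14.75
ee_pos: [0.5707, -0.0297, 0.0353]
orientation: [0.899, 0.438, -0.0, -0.0]
ft_force: [-0.3, 0.2, -1.7]
width: 0.66
```

Request:
{"name": "drive_tool", "arguments": {"steps": [[0,0,0,0,0,1,1],[0,0,0,0,0,1,1],[0,0,0,0,0,1,1],[0,0,0,0,0,0,1]]}}

```text
time_s: 15.15
ee_pos: [0.5708, -0.0298, 0.0324]
orientation: [0.899, 0.438, -0.0, -0.0]
ft_force: [-0.7, -0.7, -1.2]
width: 0.661
```

```bash
python3 go.py 571.2 -29.8 36 52
```

```text
t 15.2 pos [570.8  -29.76  32.36] yaw 51.98 tilt(z) [-3.e-04  0.e+00 -1.e+00] F [-0.68 -0.7  -1.21] T [ 0.02 -0.02  0.09] w 0.661 q6 -56.2
tool delta mm [ 0.22  0.34 -3.64] dist 3.7
turn rotvec [-0.01  0.01 -0.02]
```

Lower edge at about 60 mm and no side force. I'll lower it slowly past the ramp-top height (TCP about 30).

Request:
{"name": "drive_tool", "arguments": {"steps": [[0,0,0,0,0,0.7,1],[0,0,0,0,0,0.7,1],[0,0,0,0,0,0.6,1],[0,0,0,0,0,0,1]]}}

```text
time_s: 15.55
ee_pos: [0.5708, -0.0298, 0.0304]
orientation: [0.899, 0.438, -0.0, -0.0]
ft_force: [0.3, 0.4, -1.4]
width: 0.662
```

Request:
{"name": "drive_tool", "arguments": {"steps": [[0,0,0,0,0,0.5,1],[0,0,0,0,0,0.5,1],[0,0,0,0,0,0,1]]}}

```text
time_s: 15.85
ee_pos: [0.5709, -0.0297, 0.0295]
orientation: [0.899, 0.438, -0.0, -0.0]
ft_force: [0.7, -0.3, -1.4]
width: 0.662
```

```bash
python3 go.py 571.2 -29.8 36 52
```

```text
t 15.8 pos [570.85 -29.74  29.47] yaw 51.98 tilt(z) [-1.e-04  0.e+00 -1.e+00] F [ 0.69 -0.32 -1.42] T [-0.01  0.03 -0.02] w 0.662 q6 -56.2
tool delta mm [ 0.16  0.31 -6.53] dist 6.5
turn rotvec [-0.01  0.   -0.02]
```

Request:
{"name": "drive_tool", "arguments": {"steps": [[0,0,0,0,0,0.6,1],[0,0,0,0,0,0.6,1],[0,0,0,0,0,0.6,1],[0,0,0,0,0,0,1]]}}

```text
time_s: 16.25
ee_pos: [0.5708, -0.0298, 0.0276]
orientation: [0.899, 0.438, -0.0, -0.0]
ft_force: [0.2, 0.3, -2.1]
width: 0.667
```

Request:
{"name": "drive_tool", "arguments": {"steps": [[0,0,0,0,0,0.7,1],[0,0,0,0,0,0.7,1],[0,0,0,0,0,0.6,1],[0,0,0,0,0,0,1]]}}

```text
time_s: 16.65
ee_pos: [0.5708, -0.0297, 0.0256]
orientation: [0.899, 0.438, -0.0, -0.0]
ft_force: [-0.2, -0.3, -1.4]
width: 0.66
```

The pins have gone past the ramp tops and into the gaps without contact. On down until the nut touches the disk (TCP about 20).

Request:
{"name": "drive_tool", "arguments": {"steps": [[0,0,0,0,0,1,1],[0,0,0,0,0,1,1],[0,0,0,0,0,1,1],[0,0,0,0,0,0,1]]}}

```text
time_s: 17.05
ee_pos: [0.5708, -0.0298, 0.0225]
orientation: [0.899, 0.438, -0.0, -0.0]
ft_force: [-0.5, -0.4, -0.9]
width: 0.662
```

Request:
{"name": "drive_tool", "arguments": {"steps": [[0,0,0,0,0,0.6,1],[0,0,0,0,0,0.6,1],[0,0,0,0,0,0.5,1],[0,0,0,0,0,0,1]]}}

```text
time_s: 17.45
ee_pos: [0.5709, -0.0297, 0.021]
orientation: [0.899, 0.438, -0.0, -0.0]
ft_force: [0.7, 0.0, -0.9]
width: 0.662
```

```bash
python3 go.py 571.2 -29.8 36 52
```

```text
t 17.4 pos [570.86 -29.71  20.95] yaw 51.98 tilt(z) [-1.e-04  0.e+00 -1.e+00] F [ 0.71  0.01 -0.92] T [-0.02  0.03 -0.03] w 0.662 q6 -56.2
tool delta mm [  0.14   0.32 -15.05] dist 15.1
turn rotvec [-0.01  0.   -0.02]
```

Request:
{"name": "drive_tool", "arguments": {"steps": [[0,0,0,0,0,0.5,1],[0,0,0,0,0,0.4,1],[0,0,0,0,0,0,1]]}}

```text
time_s: 17.75
ee_pos: [0.5709, -0.0298, 0.0202]
orientation: [0.899, 0.438, 0.0, 0.0]
ft_force: [0.3, 0.6, -0.5]
width: 0.659
```

Request:
{"name": "drive_tool", "arguments": {"steps": [[0,0,0,0,0,0.4,1],[0,0,0,0,0,0.2,1],[0,0,0,0,0,0,1]]}}

```text
time_s: 18.05
ee_pos: [0.5709, -0.0297, 0.0197]
orientation: [0.899, 0.438, 0.0, 0.0]
ft_force: [-0.9, 0.2, 1.2]
width: 0.659
```

```bash
python3 go.py 571.2 -29.8 36 52
python3 - <<'E'
from ov import *
s=snap("scene","19")
ov(s,.571,-.0296,.0568,288,195,30,12,"pics/f3.png",1.4)
E
```

```text
t 18.1 pos [570.95 -29.74  19.67] yaw 51.98 tilt(z) [ 1.e-04 -0.e+00 -1.e+00] F [-0.92  0.18  1.22] T [0.02 0.16 0.03] w 0.659 q6 -56.2
tool delta mm [  0.11   0.23 -16.33] dist 16.3
turn rotvec [ 0.   -0.   -0.02]
```

View pics/f3.png

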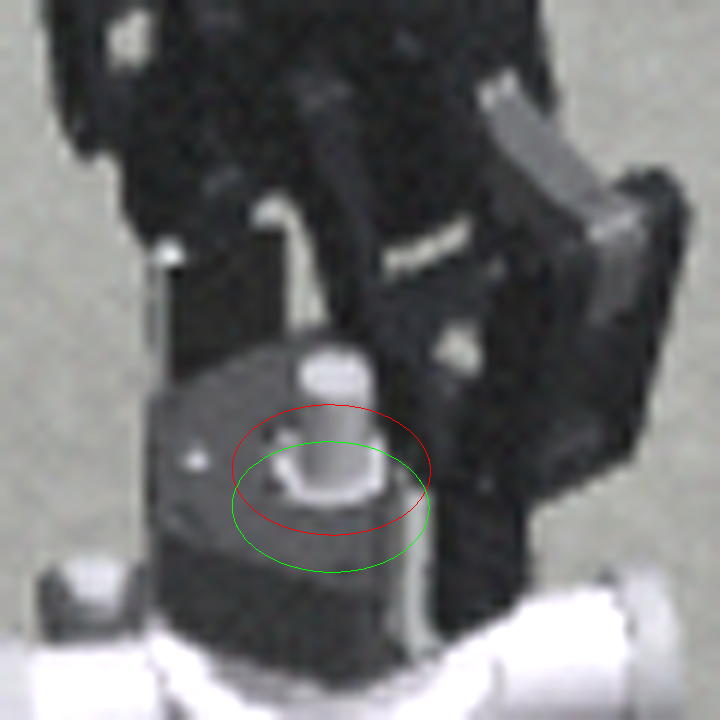

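Request:
{"name": "drive_tool", "arguments": {"steps": [[0,0,0,0,0,0.6,1],[0,0,0,0,0,0.4,1],[0,0,0,0,0,0,1]], "force": 80}}

```text
time_s: 18.4
ee_pos: [0.5709, -0.0298, 0.0188]
orientation: [0.899, 0.438, 0.0, 0.0]
ft_force: [-2.9, 0.3, 6.3]
width: 0.654
```

Request:
{"name": "drive_tool", "arguments": {"steps": [[0,0,0,0,0,0.5,1],[0,0,0,0,0,0.5,1],[0,0,0,0,0,0,1]]}}

```text
time_s: 18.7
ee_pos: [0.571, -0.0298, 0.0181]
orientation: [0.899, 0.438, 0.0, 0.0]
ft_force: [-4.1, 0.3, 9.3]
width: 0.656
```

```bash
python3 go.py 571.2 -29.8 36 52
```

```text
t 18.7 pos [571.01 -29.76  18.07] yaw 51.98 tilt(z) [ 2.e-04 -0.e+00 -1.e+00] F [-4.08  0.32  9.3 ] T [ 0.06  0.49 -0.05] w 0.656 q6 -56.2
tool delta mm [  0.09   0.18 -17.93] dist 17.9
turn rotvec [ 0.01 -0.   -0.02]
```

Request:
{"name": "drive_tool", "arguments": {"steps": [[0,0,0,-0.3,-0.4,0,1],[0,0,0,0,0,0,1]]}}

```text
time_s: 18.9
ee_pos: [0.571, -0.0298, 0.0182]
orientation: [0.899, 0.438, 0.001, 0.0]
ft_force: [-1.6, -0.5, 7.9]
width: 0.652
```

```bash
python3 go.py 571.2 -29.8 36 52
```

```text
t 18.9 pos [571.   -29.77  18.24] yaw 51.98 tilt(z) [ 1.2e-03 -1.0e-04 -1.0e+00] F [-1.58 -0.46  7.92] T [0.06 0.35 0.01] w 0.652 q6 -56.2
tool delta mm [  0.11   0.19 -17.76] dist 17.8
turn rotvec [ 0.06 -0.04 -0.02]
```

Request:
{"name": "drive_tool", "arguments": {"steps": [[0,0,0,-0.1,-0.1,0.5,1],[0,0,0,0,0,0.5,1],[0,0,0,0,0,0,1]]}}

```text
time_s: 19.2
ee_pos: [0.571, -0.0298, 0.0175]
orientation: [0.899, 0.438, 0.001, 0.0]
ft_force: [-3.5, 0.5, 11.4]
width: 0.654
```

```bash
python3 go.py 571.2 -29.8 36 52
```

```text
t 19.2 pos [571.03 -29.77  17.5 ] yaw 51.98 tilt(z) [ 1.5e-03 -1.0e-04 -1.0e+00] F [-3.49  0.55 11.35] T [0.05 0.44 0.01] w 0.654 q6 -56.2
tool delta mm [  0.1    0.18 -18.5 ] dist 18.5
turn rotvec [ 0.07 -0.05 -0.02]
```

Request:
{"name": "drive_tool", "arguments": {"steps": [[0,0,0,-0.2,-0.3,0.5,1],[0,0,0,0,0,0.5,1],[0,0,0,0,0,0,1]]}}

```text
time_s: 19.5
ee_pos: [0.5711, -0.0298, 0.0169]
orientation: [0.899, 0.438, 0.001, 0.001]
ft_force: [-2.4, 0.9, 13.7]
width: 0.654
```

```bash
python3 go.py 571.2 -29.8 36 52
```

```text
t 19.5 pos [571.06 -29.77  16.86] yaw 51.98 tilt(z) [ 2.3e-03 -1.0e-04 -1.0e+00] F [-2.43  0.92 13.68] T [0.1  0.47 0.04] w 0.654 q6 -56.2
tool delta mm [  0.09   0.16 -19.14] dist 19.1
turn rotvec [ 0.11 -0.07 -0.02]
```

Request:
{"name": "drive_tool", "arguments": {"steps": [[0,0,4,0,0,0,1],[0,0,4,0,0,0,1],[0,0,4,0,0,0,1],[0,0,0,0,0,0,1]]}}

```text
time_s: 19.9
ee_pos: [0.5716, -0.0298, 0.017]
orientation: [0.94, 0.341, 0.002, 0.001]
ft_force: [-1.0, 0.8, 12.9]
width: 0.652
```

```bash
python3 go.py 571.2 -29.8 36 52
```

```text
t 19.9 pos [571.63 -29.85  17.05] yaw 39.87 tilt(z) [ 3.4e-03 -3.0e-04 -1.0e+00] F [-1.02  0.83 12.86] T [ 0.02  0.32 -0.07] w 0.652 q6 -44.0
tool delta mm [ -0.25  -0.26 -18.95] dist 19.0
turn rotvec [  0.15  -0.12 -12.13]
```

Request:
{"name": "drive_tool", "arguments": {"steps": [[0,0,4,-0.3,-0.3,0.1,1],[0,0,4,0,0,0,1],[0,0,4,0,0,0,1],[0,0,0,0,0,0,1]]}}

```text
time_s: 20.3
ee_pos: [0.5717, -0.0299, 0.0171]
orientation: [0.971, 0.241, 0.002, 0.001]
ft_force: [0.2, 0.1, 13.5]
width: 0.654
```

```bash
python3 go.py 571 -29.8 36 52
```

```text
t 20.3 pos [571.72 -29.89  17.09] yaw 27.87 tilt(z) [ 4.3e-03 -4.0e-04 -1.0e+00] F [ 0.22  0.08 13.52] T [-0.08  0.12 -0.04] w 0.654 q6 -32.0
tool delta mm [ -0.52  -0.37 -18.91] dist 18.9
turn rotvec [  0.18  -0.18 -24.13]
```

Request:
{"name": "drive_tool", "arguments": {"steps": [[0,0,4,0,0,0.3,1],[0,0,4,0,0,0,1],[0,0,4,0,0,0,1],[0,0,0,0,0,0,1]]}}

```text
time_s: 20.7
ee_pos: [0.5719, -0.0299, 0.0169]
orientation: [0.99, 0.138, 0.002, 0.001]
ft_force: [-1.2, -0.8, 14.1]
width: 0.651
```

```bash
python3 go.py 571 -29.8 36 52
```

```text
t 20.7 pos [571.86 -29.94  16.89] yaw 15.87 tilt(z) [ 4.6e-03 -5.0e-04 -1.0e+00] F [-1.21 -0.76 14.08] T [-0.09  0.12 -0.01] w 0.651 q6 -20.0
tool delta mm [ -0.71  -0.33 -19.12] dist 19.1
turn rotvec [  0.17  -0.21 -36.13]
```

Request:
{"name": "drive_tool", "arguments": {"steps": [[0,0,4,0,0,0,1],[0,0,4,0,0,0,1],[0,0,4,0,0,0,1],[0,0,0,0,0,0,1]]}}

```text
time_s: 21.1
ee_pos: [0.5719, -0.0299, 0.0169]
orientation: [0.999, 0.034, 0.002, 0.0]
ft_force: [-0.2, 0.0, 13.0]
width: 0.656
```

```bash
python3 go.py 571 -29.8 36 52
```

```text
t 21.1 pos [571.88 -29.95  16.87] yaw 3.87 tilt(z) [ 4.6e-03 -5.0e-04 -1.0e+00] F [-0.2   0.04 13.04] T [-0.03  0.13 -0.05] w 0.656 q6 -8.0
tool delta mm [ -0.78  -0.19 -19.13] dist 19.1
turn rotvec [  0.15  -0.23 -48.13]
```

Request:
{"name": "drive_tool", "arguments": {"steps": [[0,0,4,0,0,0,1],[0,0,4,0,0,0,1],[0,0,0,0,0,0,1]]}}

```text
time_s: 21.4
ee_pos: [0.5719, -0.0299, 0.0169]
orientation: [0.999, -0.036, 0.002, 0.0]
ft_force: [-0.2, 0.0, 14.8]
width: 0.658
```

```bash
python3 go.py 571 -29.8 36 52
```

```text
t 21.4 pos [571.95 -29.94  16.92] yaw -4.13 tilt(z) [ 4.8e-03 -5.0e-04 -1.0e+00] F [-0.21  0.   14.82] T [-0.06  0.05 -0.05] w 0.658 q6 -0.0
tool delta mm [ -0.86  -0.07 -19.08] dist 19.1
turn rotvec [  0.14  -0.25 -56.13]
```

Request:
{"name": "drive_tool", "arguments": {"steps": [[0,0,4,0,0,0,1],[0,0,4,0,0,0,1],[0,0,0,0,0,0,1]]}}

```text
time_s: 21.7
ee_pos: [0.572, -0.03, 0.0169]
orientation: [0.994, -0.106, 0.002, -0.0]
ft_force: [0.0, -0.9, 13.3]
width: 0.651
```

```bash
python3 go.py 571 -29.8 36 52
```

```text
t 21.7 pos [571.95 -29.97  16.93] yaw -12.13 tilt(z) [ 4.8e-03 -5.0e-04 -1.0e+00] F [ 0.05 -0.95 13.31] T [-0.03  0.02 -0.04] w 0.651 q6 8.0
tool delta mm [ -0.88   0.03 -19.07] dist 19.1
turn rotvec [  0.13  -0.26 -64.13]
```

Request:
{"name": "drive_tool", "arguments": {"steps": [[0,0,2,0,0,0,1],[0,0,2,0,0,0,1],[0,0,0,0,0,0,1]]}}

```text
time_s: 22.0
ee_pos: [0.5719, -0.0299, 0.0169]
orientation: [0.99, -0.14, 0.002, -0.0]
ft_force: [0.4, -0.8, 13.3]
width: 0.654
```

```bash
python3 go.py 571 -29.8 36 52
```

```text
t 22.0 pos [571.94 -29.93  16.9 ] yaw -16.07 tilt(z) [ 4.8e-03 -5.0e-04 -1.0e+00] F [ 0.4  -0.78 13.29] T [-0.04  0.07  0.07] w 0.654 q6 11.9
tool delta mm [ -0.85   0.11 -19.11] dist 19.1
turn rotvec [  0.12  -0.27 -68.07]
```

Request:
{"name": "drive_tool", "arguments": {"steps": [[0,0,1.5,0,0,0,1],[0,0,1.5,0,0,0,1],[0,0,0,0,0,0,1]]}}

```text
time_s: 22.3
ee_pos: [0.5719, -0.03, 0.0169]
orientation: [0.986, -0.165, 0.002, -0.0]
ft_force: [-0.0, -1.1, 13.6]
width: 0.655
```

```bash
python3 go.py 571 -29.8 36 52
```

```text
t 22.3 pos [571.94 -29.95  16.9 ] yaw -19.05 tilt(z) [ 4.8e-03 -5.0e-04 -1.0e+00] F [-0.04 -1.07 13.55] T [-0.01  0.08  0.03] w 0.655 q6 14.9
tool delta mm [ -0.85   0.14 -19.1 ] dist 19.1
turn rotvec [  0.11  -0.27 -71.05]
```

Request:
{"name": "drive_tool", "arguments": {"steps": [[0,0,1.5,0,0,0,1],[0,0,1.5,0,0,0,1],[0,0,0,0,0,0,1]]}}

```text
time_s: 22.6
ee_pos: [0.572, -0.03, 0.0169]
orientation: [0.982, -0.191, 0.002, -0.0]
ft_force: [0.1, -0.2, 12.5]
width: 0.655
```

```bash
python3 go.py 571 -29.8 36 52
```

```text
t 22.6 pos [571.97 -29.98  16.92] yaw -22.05 tilt(z) [ 4.8e-03 -5.0e-04 -1.0e+00] F [ 0.08 -0.18 12.54] T [-0.03  0.13  0.09] w 0.655 q6 17.9
tool delta mm [ -0.87   0.18 -19.08] dist 19.1
turn rotvec [  0.11  -0.28 -74.05]
```

Request:
{"name": "drive_tool", "arguments": {"steps": [[0,0,1.5,0,0,0,1],[0,0,1.5,0,0,0,1],[0,0,0,0,0,0,1]]}}

```text
time_s: 22.9
ee_pos: [0.5716, -0.03, 0.0169]
orientation: [0.976, -0.216, 0.002, -0.0]
ft_force: [-0.7, -1.0, 13.6]
width: 0.654
```

```bash
python3 go.py 571 -29.8 36 52
```

```text
t 22.9 pos [571.62 -30.03  16.86] yaw -24.99 tilt(z) [ 4.1e-03 -8.0e-04 -1.0e+00] F [-0.73 -0.96 13.64] T [-0.13  0.23  0.37] w 0.654 q6 20.8
tool delta mm [ -0.58   0.04 -19.14] dist 19.2
turn rotvec [  0.11  -0.24 -76.99]
```

Request:
{"name": "drive_tool", "arguments": {"steps": [[0,0,0.8,0,0,0,1],[0,0,0,0,0,0,1]]}}

```text
time_s: 23.1
ee_pos: [0.5717, -0.0301, 0.0169]
orientation: [0.975, -0.223, 0.002, 0.0]
ft_force: [-1.4, -0.7, 14.4]
width: 0.659
```

```bash
python3 go.py 571 -29.8 36 52
```

```text
t 23.1 pos [571.65 -30.05  16.89] yaw -25.73 tilt(z) [ 0.0042 -0.001  -1.    ] F [-1.42 -0.75 14.37] T [-0.12  0.24  0.69] w 0.659 q6 21.6
tool delta mm [ -0.62   0.04 -19.11] dist 19.1
turn rotvec [  0.12  -0.24 -77.73]
```

The torque jumped to 0.69 N m over the last 0.8°, so the stop is reached, 77° from entry. I'll relax that and let go.

Request:
{"name": "drive_tool", "arguments": {"steps": [[0,0,-0.8,0,0,-0.5,1],[0,0,0,0,0,-0.5,1],[0,0,0,0,0,0,1]], "force": 20}}

```text
time_s: 23.4
ee_pos: [0.5716, -0.0301, 0.0172]
orientation: [0.976, -0.216, 0.002, -0.0]
ft_force: [2.5, -1.1, 8.1]
width: 0.655
```

```bash
python3 go.py 571 -29.8 36 52
```

```text
t 23.4 pos [571.56 -30.05  17.18] yaw -24.98 tilt(z) [ 4.e-03 -7.e-04 -1.e+00] F [ 2.47 -1.06  8.08] T [-0.22 -0.24  0.26] w 0.655 q6 20.8
tool delta mm [-5.400e-01 -1.000e-02 -1.883e+01] dist 18.8
turn rotvec [  0.1   -0.23 -76.98]
```

Request:
{"name": "drive_tool", "arguments": {"steps": [[0,0,0,0,0,-0.5,0.2],[0,0,0,0,0,0,-0.5],[0,0,0,0,0,0,-1],[0,0,0,0,0,0,-1],[0,0,0,0,0,0,-1]]}}

```text
time_s: 23.9
ee_pos: [0.5689, -0.0296, 0.0163]
orientation: [0.976, -0.217, -0.001, 0.0]
ft_force: [0.8, 0.3, 0.4]
width: 1.0
```

```bash
python3 go.py
python3 - <<'E'
from ov import *
s=snap("scene","20")
ov(s,.571,-.0296,.2,288,195,30,12,"pics/g1.png",1.4)
E
```

```text
t 23.9 pos [568.91 -29.59  16.26] yaw -25.03 tilt(z) [-1.1e-03  1.0e-04 -1.0e+00] F [0.8  0.33 0.42] T [ 0.03  0.   -0.04] w 1.000 q6 20.8
```

View pics/g1.png

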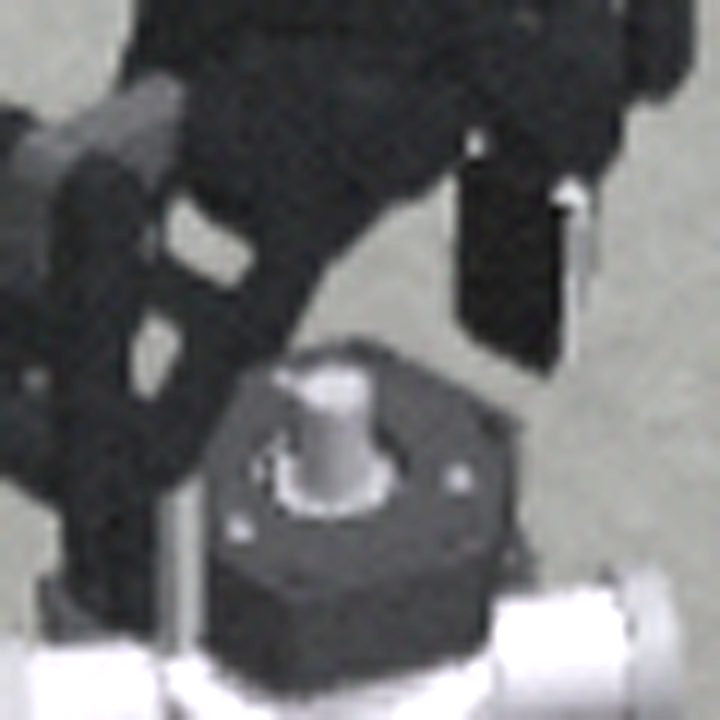

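Request:
{"name": "drive_tool", "arguments": {"steps": [[0,0,0,0,0,-8,-1],[0,0,0,0,0,-20,-1],[0,0,0,0,0,-35,-1],[0,0,0,0,0,-40,-1],[0,0,0,0,0,-20,-1]]}}

```text
time_s: 24.45
ee_pos: [0.571, -0.0298, 0.1434]
orientation: [0.976, -0.217, 0.002, -0.0]
ft_force: [1.0, -0.3, -0.6]
width: 0.997
```

Request:
{"name": "drive_tool", "arguments": {"steps": [[0,0,0,0,0,0,-1],[0,0,0,0,0,0,-1],[0,0,0,0,0,0,-1]]}}

```text
time_s: 24.75
ee_pos: [0.5685, -0.0296, 0.1386]
orientation: [0.976, -0.217, -0.001, 0.0]
ft_force: [-0.2, -0.4, -0.4]
width: 0.995
```

```bash
python3 go.py
python3 - <<'E'
from ov import *
s=snap("scene","21")
out=[]
for zl,nm in ((.045,"home"),):
    x,y,a=.5709,-.0296,52-77.5
    g=nut([x,y,a]);L=g[0][:6].copy();L[:,2]=zl;U=L.copy();U[:,2]+=.022
    A=np.radians(a+np.array([0,120,240]))
    ex=[(L,(0,255,0)),(U,(0,255,255)),(circ(x,y,zl+.022,.0125),(0,255,255)),(circ(x,y,zl+.038,.006),(255,0,0))]
    ov(s,x,y,.3,288,200,24,16,"pics/g2.png",1.4,ex)
E
```

```text
t 24.8 pos [568.51 -29.62 138.6 ] yaw -25.02 tilt(z) [-2.e-03  2.e-04 -1.e+00] F [-0.22 -0.36 -0.35] T [0.01 0.05 0.03] w 0.995 q6 20.8
```

View pics/g2.png

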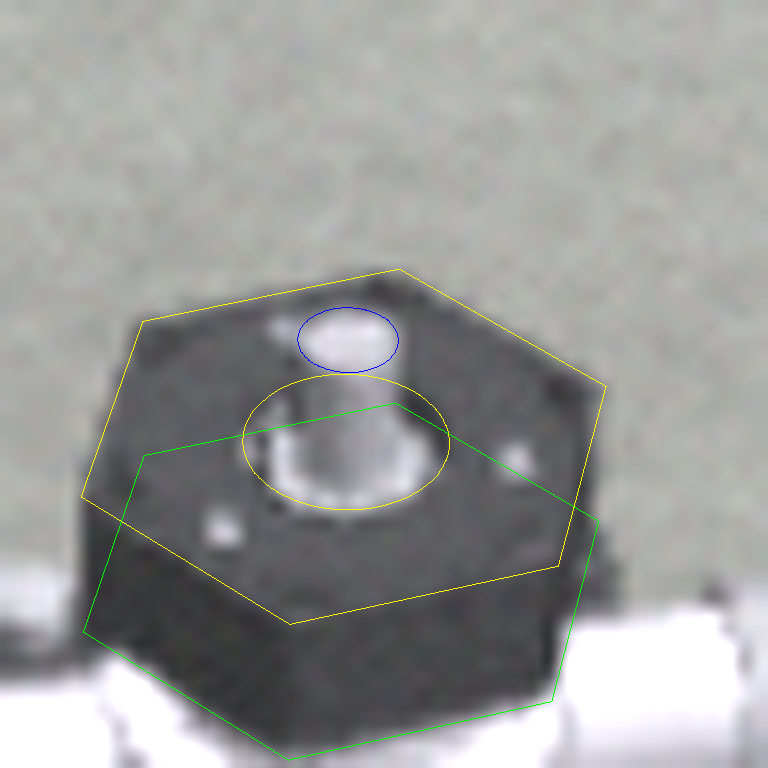

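The picture matches the model with the nut home (lower edge 45 mm, post top 83 mm), level and released. Handing in.

```bash
python3 -c "
from rig import arm
print(arm.job_done())"
```

```text
the job is handed in; nothing more can be done
None
```

The strainer is fitted. The disk sits on its sprung seat under the dark ring nut, and the nut is screwed clockwise 77° to its hard stop. I released everything and handed the job in at about 25 s; no verdict was reported.

- **Disk:** it met the seat at the expected height with 2.5 N. After release the picture showed it seated upright.
- **Nut, on the way down:** the pins dropped through the gaps without touching the ramps. I pressed the nut down before turning, with about 16 N on the disk by the wrist reading (limit 25 N).
- **Nut, at the stop:** the torque rose to 0.69 N m, which is about 31 N at the pins (limit 60 N).
- **Last picture:** the nut is level and the model with its lower edge 17 mm below the rim fits to within about 0.5 px. The post top stands where it should, the gripper is clear, and the wrist force is near zero. I did not measure the nut's own force on the disk after release; its height implies about 14 N.
- **Bystanders:** I never drove near them, but I did not check their positions again at the end.

**Disagreements:**
- **TCP height:** the finger tips really stand about 30 mm above the reported TCP position, not at it as the text says. I set the grasp heights from the pictures and from contact.
- **Cameras:** the two differed by about 1 to 2 mm in position. I used the scene camera, which agreed with the arm.

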